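# Mount the close-up camera on the photo rail

### The arm

A 6-joint arm with a two-finger parallel gripper is mounted at the origin on the work surface. World frame = base frame: x ahead of the robot, y to its left, z up, the work surface at z = 0. Lengths are in m, angles in rad, forces in N, time in s.
With the tool pointing down it reaches from about 0.3 to 0.875 m from the base axis. Payload 6.4 kg.
Tool frame: the origin (TCP) lies between the finger pads; the fingertips stand 11 mm ahead of it and the grasp point (between the pads) lies 8 mm behind it (ctrl.tcp_to_tips is the distance from the TCP to the fingertips, in m); x points along the fingers, z is the direction in which the jaws open and shut, and the axes are right-handed (so a half turn about x gives the same grasp; the last joint's range is limited). The gripper opens to 85 mm and grips with 20 to 120 N. Pads are 22 mm wide; open, the fingers measure 114 mm over their backs; the gripper's body (76 mm by 85 mm) begins 54 mm behind the grasp point. The pads swing forward as they close: fully open they stand 13 mm farther back than shut.
Start: joints at [0.952, 0.181, 1.607, -0, 1.354, -0.206], TCP at [0.231, 0.527, 0.212] pointing down, gripper open.
Joint ranges: [-2.99, 2.99], [-0.89, 2.07], [0.3, 2.58], [-1.14, 4.28], [0, 2.63], [-3.12, 3.12]. Speed limits (rad/s): [2.57, 2.57, 3.01, 3.14, 3.14, 3.14].

### API

Orientations are given as a unit quaternion [w, x, y, z].
In Python, from bench import ctrl, eyes, hand_in gives the robot as it stands. The module is installed in compiled form; this text tells all that it offers.
- The arm moves only by the tool step_arm, never from a script. Its arguments are lists of equal length, an entry for each row: "xyz": the shift along the world's x, y, z in mm, a list of three; "spin": the turn about the world's z in rad; "fingers": the opening in per cent of the stroke, from 0 (shut) to 100 (fully open). A call has 1 to 10 rows; each row is the pose to reach, as a shift and turn from the pose commanded when the call began; what a row does not reach only later rows make up. A row lasts 1/10 s, in which the tool goes at most 50 mm and 8.59 degrees, less where a joint would pass 70% of its speed; a pose out of reach is approached as far as the arm can. A call with a gripper value outside its range is refused whole. The fingers move at their own pace and stop on an object; the grip force is fixed at half the most. Time passes only in rows, so rows that repeat a pose let the fingers close. It gives the time, the measured TCP pose, the force and the opening at its end, in the units of the state.
- ctrl.get_obs(): the state, without advancing time (a new reading comes with each control period).
- eyes.camera(name): name is "scene" or "side" or "wrist"; returns the picture (400x640x3 uint8, red, green, blue); there is no depth.
- eyes.camera_model(name): a dict with "vertical_fov" (degrees; the focal length in pixels is half the picture's height over the tangent of half this angle, whatever the lens; pixels are square), "cx", "cy" (the principal point, pixels), "pose" (4x4, takes a point from camera to world coordinates); the wrist camera has in their place "tool_from_camera" (4x4, takes a point from camera to tool coordinates, whose origin is the TCP and whose axes are the tool frame's). Camera axes: x right, y up, looking along -z (the intrinsics and any distortion apply to the point x, -y, -z); pixel columns grow to the right and rows downward; lengths in m; the calibration is good to about 2 mm. A picture is of the moment at which its call begins: read the wrist's pose just before it. camera_model takes no time and is no camera call.
- hand_in(): hands the job in, once; it reports no verdict.
The state is a dict: "time_s": time; "q": joint angles; "dq": joint speeds; "joint_efforts": joint torques, N m; "eef_pos": TCP position; "eef_rot": TCP orientation; "wrist_force": force on the tool from outside, world axes, zero at the start; "torque": the same for the moment, N m; "opening": opening from 0.0 (shut) to 1.0 (fully open).
Only numpy, scipy, OpenCV 4.12 (cv2) and the standard library are available. Lean on these libraries where they do the work, as an engineer would, in place of code of your own. Each camera call takes 0.05 s, during which the arm holds its last target.

### The job

Mount the little box camera on the photo rail: slide its dovetail foot on from the rail's open end, lens first, and gently on along the rail until the foot rests against the stop block. Then tighten the clamp knob on the side of the foot by pressing its arm down until the jaw grips the rail firmly, without forcing the stop or the knob. Let go of it, and leave the other things on the table where they are.

Things in the scene. Friction and masses are not known exactly. Their poses are not given: they have to be found in the camera images.
- photo_camera: Black box camera (38 long, 48 wide, 46 high) on an aluminium dovetail foot (60 x 64 x 32); 0.4 kg. Origin under the foot's middle; x ahead (lens), z up. The box spans 37 to 83 above the origin; grip its flat sides, y = +-24. Foot's ends at x = +-30. The channel under the foot hooks under the rail's edges, so it goes on only from an end, with 1 mm play sideways. Starts upright on the table.
- camera_grip (a point): Middle of the camera box, 70 mm above the foot's underside: a good height to grip.
- foot_front (a point): Middle of the foot's front end at the height of its channel's roof, which rests on the rail's top: 30 ahead of and 22 mm above the camera's origin. When mounted it lies on the rail's centre line at the height of the rail's top.
- photo_rail: Aluminium dovetail rail on a base plate (200 x 76), fixed. Origin under the plate's middle; x runs along the rail from its open end to its far end (the way to slide the foot on), z up. Dovetail 180 long (x = -90 to 90), 26 wide at its root 40 above the table, 40 at its widest, flat top 54 above the table.
- rail_end (a point): Middle of the rail's open end (x = -90 in the rail's frame), at the height of the rail's top, 54 mm above the table. The first 14 mm from here on are tapered, by about 2 mm at the top and on each side, as a lead-in. On the rail's top a low dark stop block (22 long, 38 wide, 11 high) is clamped: see stop_zone.
- stop_zone (a point): Middle of the stretch of the rail's top in which the stop block's near face lies: at x = +16 in the rail's frame, 54 above the table. The face is within 16 mm of it, wherever the block was last set; this is not measured but found by sliding the foot against it. The block bears a push of 10 N well; more than 22 N is too much.
- clamp_knob: Black clamp knob on the foot's right (y < 0): a hub with one arm, 12 wide, 9 thick, 45 long, on an axis along the foot's y at x = 0, 15 above the foot's underside (origin there, on the centre plane). Loose, the arm points ahead and 38 to 55 degrees up; tighten by swinging it ahead and down, to a hard end 22 degrees below level.
- knob_hub (a point): On the knob's axis, at the middle of the arm's width, 53 mm right of the foot's centre plane. The knob turns stiffly (0.12 N m: about 6 N pressed straight down 20 mm ahead of the axis); past half way the jaw grips and it gets stiffer, up to about 10 N there, and it stays where left. Pressed on its outer half with about 14 N until the arm is below level it is tight; over 30 N is too much.
- knob_tip (a point): Near the rounded tip of the knob's arm, on its middle line, 40 mm from the axis.
- clamp_jaw: Slanted jaw plate, 38 mm long, inside the foot's channel on the knob's side; the knob drives it sideways against the rail's flank, up to 3 mm. Not to be handled. Clamped firmly means that it presses the rail with 12 N or more.
- paint_jar: Small yellow paint jar with a white lid, 42 mm across, 46 high; a bystander, origin under its middle.
- paint_strip: Block of six small paint pots, 92 x 60 x 26 mm; a bystander, origin under its middle.
- clay_bowl: Small grey clay bowl, 68 mm across, 50 high, standing on the banding wheel (a low iron turntable 140 across, 53 high) beyond the rail's far end; a bystander, origin under its middle.
- clay_flower: Small clay flower, 56 mm across, 21 high, on the work board; a bystander, origin under its middle.
There are look-alikes about, which are no part of the job. Leave any blue or purple look-alike of the photo_camera alone. Leave any green look-alike of the photo_rail alone.

How it is judged:
By the outcome, as a careful person would: the job done as asked, in the order asked, and still so for the second after the job is handed in, with the robot touching nothing.
It also fails if it takes over 69 s, if anything falls off the work surface, if the arm or the gripper's body presses on something with over 40 N, if the wrist force passes 120 N, or if a joint passes its speed limit or range.

## Working session

There is one attempt and no reset: what is moved stays moved. The work goes in short steps, Python scripts to look and compute and a tool call to move; the robot and the scene stay as the last step left them, time stands still between calls to the robot, and variables do not carry over. Pictures are saved under pics/ and viewed, and the job is handed in when it is done.

Besides the shell and the picture viewer there is one more tool, called after "Call:" by a JSON object that holds its "fn" and its "kwargs", one argument or row to a line. step_arm: Moves the arm, as the interface text tells. Its arguments: {"type":"object","properties":{"xyz":{"type":"array"},"spin":{"type":"array"},"fingers":{"type":"array"}},"required":["xyz","spin","fingers"]}

```bash
mkdir -p pics; ls; python3 - <<'E'
from bench import ctrl, eyes
import cv2, numpy as np
np.set_printoptions(precision=4,suppress=True)
print(ctrl.get_obs(), ctrl.tcp_to_tips)
for n in ["scene","side","wrist"]:
    m=eyes.camera_model(n); print(n,m)
    im=eyes.camera(n); cv2.imwrite(f"pics/{n}0.png",im[:,:,::-1])
E
```

```text
pics
{'time_s': 0.0, 'q': array([ 0.9517,  0.1815,  1.608 , -0.    ,  1.3538, -0.2063]), 'dq': array([-0.001 ,  0.0012, -0.    ,  0.0018, -0.0006,  0.0011]), 'joint_efforts': array([  0.0004, -44.4875, -35.1339,  -0.0003,   0.009 ,  -0.    ]), 'eef_pos': array([0.2303, 0.5262, 0.2112]), 'eef_rot': array([ 0.5913, -0.3872,  0.5924,  0.3867]), 'wrist_force': array([-0.0421, -0.6658, -0.3825]), 'torque': array([ 0.0464, -0.018 , -0.0446]), 'opening': 0.99935917773316} 0.011
scene {'vertical_fov': 43.826763962936525, 'cx': 321.5943301279606, 'cy': 194.45654737948, 'pose': array([[-0.5135, -0.5927,  0.6205,  1.3703],
       [ 0.8578, -0.3366,  0.3884,  0.456 ],
       [-0.0214,  0.7317,  0.6813,  0.9876],
       [ 0.    ,  0.    ,  0.    ,  1.    ]])}
side {'vertical_fov': 50.92789521281197, 'cx': 319.9319931852215, 'cy': 199.08271467298002, 'pose': array([[ 0.9139,  0.3025, -0.2708,  0.2422],
       [-0.4058,  0.6993, -0.5885, -0.734 ],
       [ 0.0114,  0.6477,  0.7618,  0.9353],
       [ 0.    ,  0.    ,  0.    ,  1.    ]])}
wrist {'vertical_fov': 65.92382607367371, 'cx': 318.9098994274402, 'cy': 198.52671727033947, 'tool_from_camera': array([[-0.0005,  0.3249, -0.9457, -0.1609],
       [ 0.0001,  0.9457,  0.3249,  0.084 ],
       [ 1.    ,  0.    , -0.0006,  0.    ],
       [ 0.    ,  0.    ,  0.    ,  1.    ]])}
```

View pics/scene0.png

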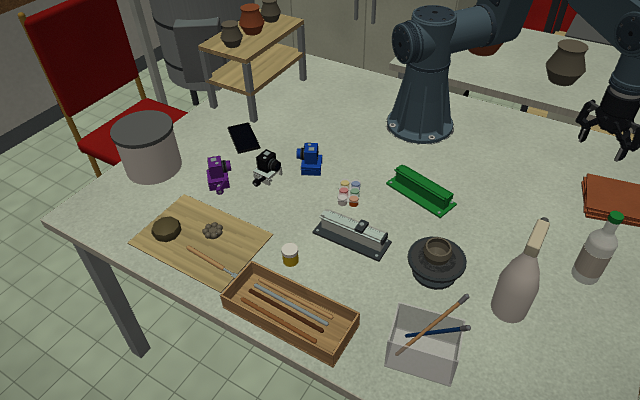

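View pics/side0.png

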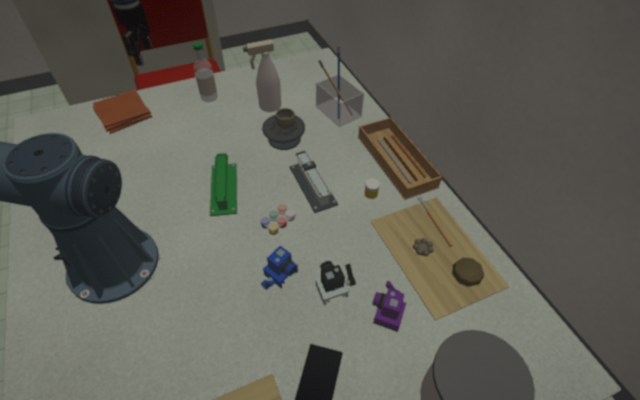

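View pics/wrist0.png

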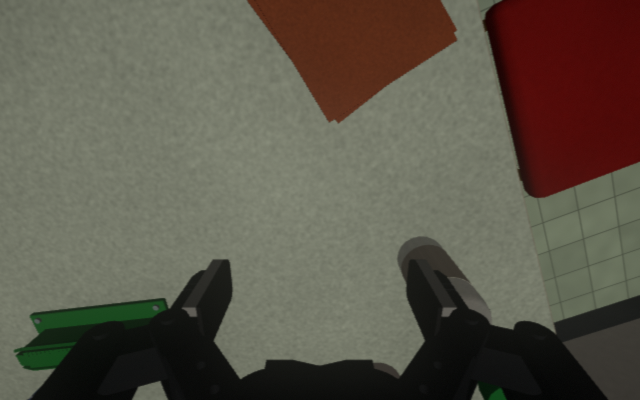

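Candidates: the cameras in the scene view are black at (266,165), purple at (218,172) and blue at (311,158). The rails are aluminium at (352,233) and green at (421,190). By the description I choose the black camera and the aluminium rail, and check both in a close crop.

```bash
python3 - <<'E'
import cv2, numpy as np
a=cv2.imread("pics/scene0.png"); b=cv2.imread("pics/side0.png")
def c(im,x,y,w,h,s): return cv2.resize(im[y:y+h,x:x+w],None,fx=s,fy=s,interpolation=cv2.INTER_CUBIC)
o=np.zeros((600,800,3),np.uint8)
o[:300,:400]=c(a,240,140,50,50,8)[:300,:400]
o[:300,400:]=c(a,305,200,100,75,4)
o[300:,:400]=c(b,305,250,66,50,8)[:300,:400]
o[300:,400:]=c(b,280,145,66,75,5)[:300,:330].repeat(1,1)if 0 else cv2.resize(b[145:220,265:365],(400,300),interpolation=cv2.INTER_CUBIC)
cv2.imwrite("pics/crop0.png",o)
E
```

```text
(no output)
```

View pics/crop0.png

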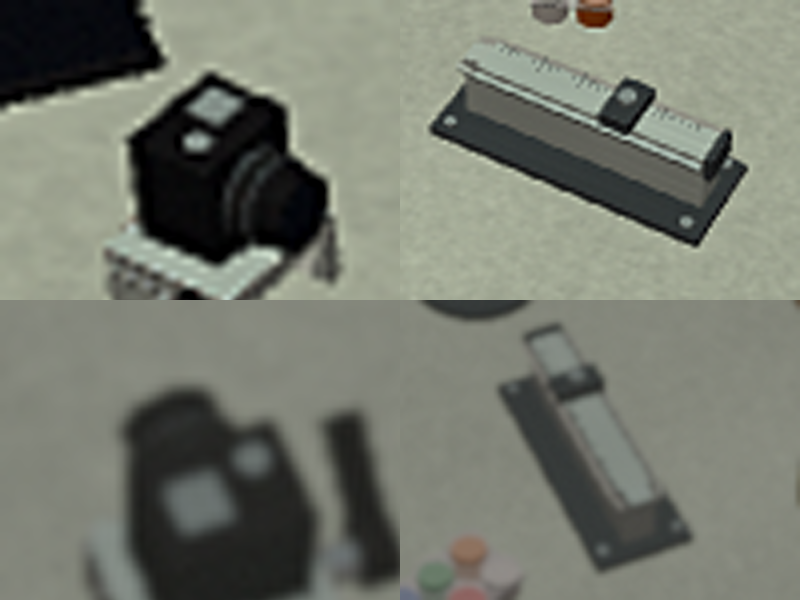

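```bash
cat > h.py <<'E'
import numpy as np, cv2
from scipy.spatial.transform import Rotation as R
from bench import ctrl, eyes
np.set_printoptions(precision=4,suppress=True)
def model(n,obs=None):
    m=eyes.camera_model(n)
    f=200/np.tan(np.radians(m["vertical_fov"])/2)
    if n=="wrist":
        T=np.eye(4); w,x,y,z=obs["eef_rot"]; T[:3,:3]=R.from_quat([x,y,z,w]).as_matrix(); T[:3,3]=obs["eef_pos"]
        P=T@m["tool_from_camera"]
    else: P=m["pose"]
    return f,m["cx"],m["cy"],np.array(P)
def ray(M,uv):
    f,cx,cy,P=M; d=P[:3,:3]@np.array([(uv[0]-cx)/f,-(uv[1]-cy)/f,-1]); return P[:3,3],d/np.linalg.norm(d)
def plane(M,uv,z):
    o,d=ray(M,uv); return o+d*(z-o[2])/d[2]
def proj(M,p):
    f,cx,cy,P=M; c=P[:3,:3].T@(np.array(p)-P[:3,3]); return np.array([cx+f*c[0]/-c[2], cy-f*c[1]/-c[2]])
def tri(Ms,uvs):
    A=np.zeros((3,3)); b=np.zeros(3)
    for M,u in zip(Ms,uvs):
        o,d=ray(M,u); Q=np.eye(3)-np.outer(d,d); A+=Q; b+=Q@o
    return np.linalg.solve(A,b)
E
python3 - <<'E'
from h import *
S=model("scene"); D=model("side")
s=lambda x,y:(305+x/4,200+y/4); c=lambda x,y:(240+x/8,140+y/8)
d=lambda x,y:(265+x/4,145+y/4); e=lambda x,y:(305+x/8,250+y/8)
for n,M,u,z in [("rail open L",S,s(487,38),.054),("open R",S,s(460,70),.054),("far L",S,s(735,128),.054),("far R",S,s(708,170),.054),
 ("side open a",D,d(225,505),.054),("open b",D,d(260,490),.054),("far a",D,d(125,330),.054),("far b",D,d(158,325),.054)]: print(n,plane(M,u,z))
# camera box top plate marks
for n,M,u,z in [("box backR?",S,c(210,75),.083),("b",S,c(130,140),.083),("c",S,c(215,165),.083),("d",S,c(287,105),.083),("side sq",D,e(198,202),.083),("side sq in scene",S,c(216,103),.083),("knob dial side",D,e(253,158),.083),("dial scene",S,c(198,141),.083),("arm tip",D,e(345,115),.05),("arm hub",D,e(375,265),.02),]: print(n,plane(M,u,z))
o=ctrl.get_obs(); W=model("wrist",o); print(W[3])
E
```

```text
rail open L [0.4325 0.1965 0.054 ]
open R [0.4689 0.1926 0.054 ]
far L [0.4309 0.3624 0.054 ]
far R [0.4737 0.3587 0.054 ]
side open a [ 0.466  -0.2626  0.054 ]
open b [ 0.4897 -0.2615  0.054 ]
far a [ 0.4595 -0.1175  0.054 ]
far b [ 0.4808 -0.1223  0.054 ]
box backR? [ 0.4591 -0.3036  0.083 ]
b [ 0.505  -0.3066  0.083 ]
c [ 0.5015 -0.2711  0.083 ]
d [ 0.4599 -0.2683  0.083 ]
side sq [ 0.4723 -0.2956  0.083 ]
side sq in scene [ 0.4717 -0.2919  0.083 ]
knob dial side [ 0.4931 -0.2887  0.083 ]
dial scene [ 0.4932 -0.2846  0.083 ]
arm tip [ 0.5351 -0.2691  0.05  ]
arm hub [ 0.5298 -0.3047  0.02  ]
[[ 0.4011 -0.8665 -0.2971  0.1536]
 [ 0.9161  0.3791  0.1309  0.5602]
 [-0.0008 -0.3246  0.9458  0.3723]
 [ 0.      0.      0.      1.    ]]
```

```bash
python3 - <<'E'
from h import *
S=model("scene"); D=model("side")
s=lambda x,y:(305+(x-400)/4,200+y/4); d=lambda x,y:(265+(x-400)/4,145+(y-300)/4)
for n,M,u,z in [("rail open L",S,s(487,38),.054),("open R",S,s(460,70),.054),("far L",S,s(735,128),.054),("far R",S,s(708,170),.054),
 ("side open a",D,d(625,505),.054),("open b",D,d(660,490),.054),("far a",D,d(525,330),.054),("far b",D,d(558,325),.054)]: print(n,plane(M,u,z))
E
```

```text
rail open L [ 0.5638 -0.034   0.054 ]
open R [ 0.5983 -0.0342  0.054 ]
far L [0.5559 0.144  0.054 ]
far R [0.5963 0.1447 0.054 ]
side open a [ 0.563  -0.0453  0.054 ]
open b [ 0.5911 -0.0423  0.054 ]
far a [0.5649 0.1451 0.054 ]
far b [0.59   0.1403 0.054 ]
```

```bash
python3 - <<'E'
from h import *
S=model("scene");D=model("side")
print("vase",plane(S,(512,312),0),plane(D,(270,105),0)); print("vase top",tri([S,D],[(544,222),(250,48)]))
print("bottle",plane(S,(588,275),0)); print("wheel",plane(S,(437,262),.053)); print("green rail",plane(S,(421,190),.054))
E
```

```text
vase [0.5951 0.4786 0.    ] [0.5901 0.4666 0.    ]
vase top [0.5395 0.4675 0.2379]
bottle [0.3969 0.6091 0.    ]
wheel [0.5862 0.2853 0.053 ]
green rail [0.3688 0.1537 0.054 ]
```

Call:
{"fn": "step_arm", "kwargs": {
  "xyz": [
    [10,-35,0],
    [22,-75,0],
    [35,-115,0],
    [48,-155,0],
    [60,-196,0],
    [73,-238,0],
    [86,-280,0],
    [99,-322,0],
    [112,-364,0],
    [125,-407,0]
  ],
  "spin": [-0.05,-0.1,-0.16,-0.22,-0.28,-0.34,-0.4,-0.46,-0.52,-0.58],
  "fingers": [100,100,100,100,100,100,100,100,100,100]
}}

```text
time_s: 1.15
eef_pos: [0.3557, 0.1181, 0.2122]
eef_rot: [0.678, -0.201, 0.678, 0.201]
wrist_force: [1.4, 1.3, -0.0]
opening: 0.999
```

Call:
{"fn": "step_arm", "kwargs": {
  "xyz": [
    [12,-41,0],
    [25,-82,0],
    [38,-123,0],
    [51,-164,0],
    [63,-205,0],
    [76,-246,0],
    [88,-287,0],
    [101,-328,0],
    [114,-369,0],
    [126,-405,0]
  ],
  "spin": [-0.06,-0.12,-0.18,-0.24,-0.3,-0.36,-0.42,-0.48,-0.54,-0.58],
  "fingers": [100,100,100,100,100,100,100,100,100,100]
}}

```text
time_s: 2.15
eef_pos: [0.4818, -0.2874, 0.2117]
eef_rot: [0.707, 0.002, 0.707, -0.002]
wrist_force: [0.7, -0.6, 0.6]
opening: 1.004
```

Call:
{"fn": "step_arm", "kwargs": {
  "xyz": [
    [0,0,0],
    [0,0,0]
  ],
  "spin": [0,0],
  "fingers": [100,100]
}}

```text
time_s: 2.35
eef_pos: [0.4812, -0.2855, 0.2112]
eef_rot: [0.707, 0.002, 0.708, -0.001]
wrist_force: [0.2, 0.4, -0.3]
opening: 1.002
```

```bash
python3 - <<'E'
from h import *
o=ctrl.get_obs(); im=eyes.camera("wrist"); cv2.imwrite("pics/w1.png",im[:,:,::-1]); np.save("w1.npy",dict(o),allow_pickle=True)
print(o["eef_pos"],o["eef_rot"],o["wrist_force"],o["q"]); print(model("wrist",o)[3])
E
```

```text
[ 0.4812 -0.2855  0.2112] [ 0.7067  0.0016  0.7076 -0.0005] [ 0.2376  0.3813 -0.3174] [-0.7478  0.1487  1.6457  0.0002  1.3491 -0.7448]
[[ 1.      0.0025  0.0014  0.4814]
 [-0.0029  0.9465  0.3227 -0.202 ]
 [-0.0006 -0.3227  0.9465  0.3722]
 [ 0.      0.      0.      1.    ]]
```

View pics/w1.png

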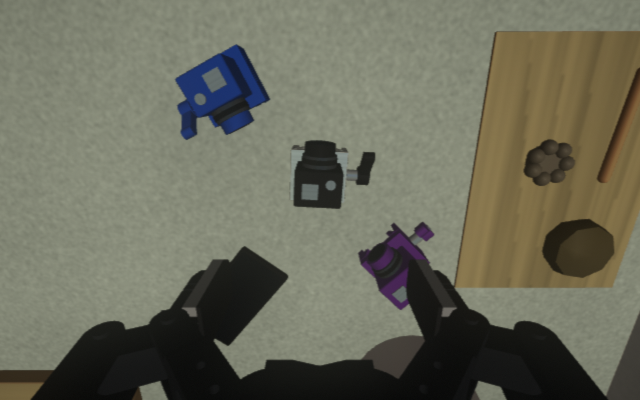

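The wrist view shows the black camera at (318,175) with its lens up (+y) and its knob to the right. Purple is at (396,262), blue at (222,88), and a low dark pad sits by the left finger.

```bash
python3 - <<'E'
from h import *
o=np.load("w1.npy",allow_pickle=True).item(); W=model("wrist",o)
im=cv2.imread("pics/w1.png")
c=im[130:230,280:400]; cv2.imwrite("pics/w1c.png",cv2.resize(c,None,fx=6,fy=6,interpolation=cv2.INTER_CUBIC))
for n,u,z in [("backL",(294,206),.083),("backR",(341,208),.083),("lens",(320,150),.06),("knobtip",(368,158),.045),
 ("purple tops",(396,300),.083),("purple lens",(378,258),.06),("purple box",(398,268),.083),("purple foot L",(360,255),.03),("purple knob",(425,232),.03)]: print(n,plane(W,u,z))
E
```

```text
backL [ 0.456  -0.3084  0.083 ]
backR [ 0.503  -0.3107  0.083 ]
lens [ 0.4821 -0.2564  0.06  ]
knobtip [ 0.5337 -0.2678  0.045 ]
purple tops [ 0.5666 -0.4205  0.083 ]
purple lens [ 0.5483 -0.3805  0.06  ]
purple box [ 0.5656 -0.3796  0.083 ]
purple foot L [ 0.532  -0.3934  0.03  ]
purple knob [ 0.6098 -0.3621  0.03  ]
```

View pics/w1c.png

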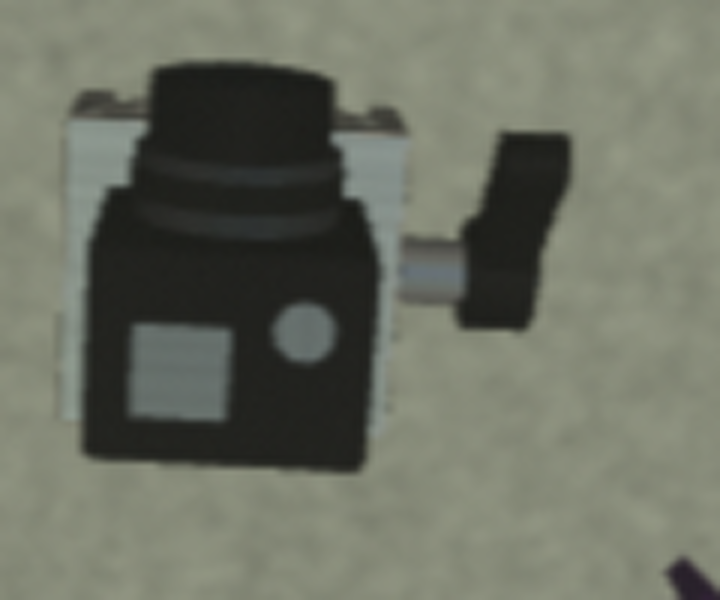

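Call:
{"fn": "step_arm", "kwargs": {
  "xyz": [
    [-1,-5,-20],
    [-1,-5,-50],
    [-1,-5,-80],
    [-1,-5,-105],
    [-1,-5,-125],
    [-1,-5,-140],
    [-1,-5,-149],
    [-1,-5,-149]
  ],
  "spin": [-0.02,-0.045,-0.045,-0.045,-0.045,-0.045,-0.045,-0.045],
  "fingers": [100,100,100,100,100,100,100,100]
}}

```text
time_s: 3.2
eef_pos: [0.4802, -0.2892, 0.0622]
eef_rot: [0.706, 0.017, 0.707, -0.016]
wrist_force: [-0.1, 0.4, 0.0]
opening: 1.001
```

```bash
python3 - <<'E'
from h import *
o=ctrl.get_obs(); im=eyes.camera("wrist"); cv2.imwrite("pics/w2.png",im[:,:,::-1])
print(o["eef_pos"],o["eef_rot"],o["wrist_force"],o["q"])
E
```

```text
[ 0.4802 -0.2892  0.0622] [ 0.7064  0.0168  0.7074 -0.0159] [-0.0938  0.4318  0.0116] [-0.7539  0.3316  1.7532  0.      1.0587 -0.7076]
```

View pics/w2.png

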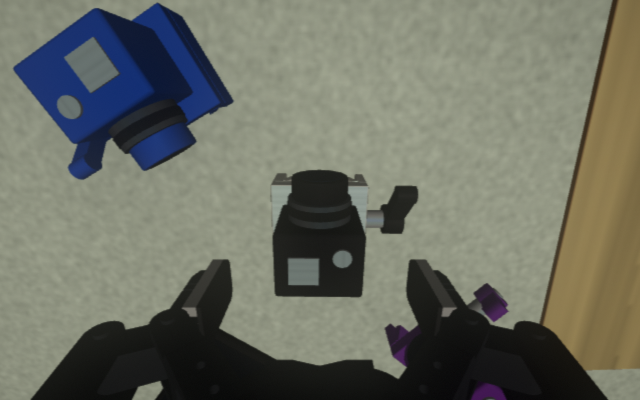

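The jaws straddle the black camera squarely: the box is at columns 274–364 and its back edge, at row 295, matches the projection. Closing now.

Call:
{"fn": "step_arm", "kwargs": {
  "xyz": [
    [0,0,0],
    [0,0,0],
    [0,0,0],
    [0,0,0],
    [0,0,0],
    [0,0,0],
    [0,0,0],
    [0,0,0]
  ],
  "spin": [0,0,0,0,0,0,0,0],
  "fingers": [40,40,40,40,40,40,40,40]
}}

```text
time_s: 4.05
eef_pos: [0.4807, -0.2903, 0.0631]
eef_rot: [0.707, 0.017, 0.707, -0.017]
wrist_force: [-0.8, -0.1, -0.2]
opening: 0.399
```

```bash
python3 - <<'E'
from h import *
o=ctrl.get_obs(); im=eyes.camera("wrist"); cv2.imwrite("pics/w3.png",im[:,:,::-1])
print(o["eef_pos"],o["eef_rot"],o["wrist_force"],o["opening"])
E
```

```text
[ 0.4807 -0.2903  0.0631] [ 0.7069  0.0166  0.7069 -0.0166] [-0.7586 -0.114  -0.1554] 0.3992584725697584
```

View pics/w3.png

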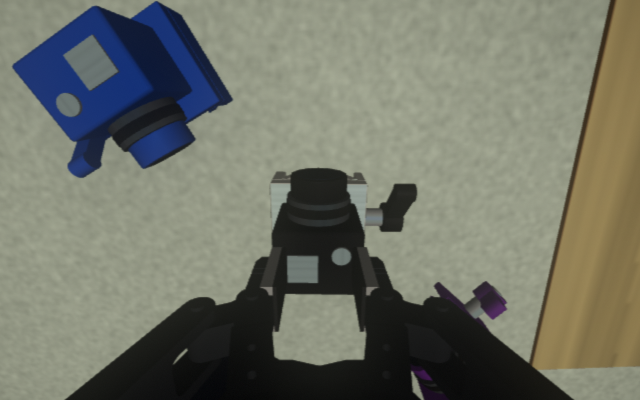

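The pads are just at the box sides, so the stroke isn't linear with the gap. I'll close fully to grip.

Call:
{"fn": "step_arm", "kwargs": {
  "xyz": [
    [0,0,0],
    [0,0,0],
    [0,0,0],
    [0,0,0],
    [0,0,0],
    [0,0,0]
  ],
  "spin": [0,0,0,0,0,0],
  "fingers": [0,0,0,0,0,0]
}}

```text
time_s: 4.7
eef_pos: [0.4811, -0.2908, 0.0639]
eef_rot: [0.707, 0.016, 0.707, -0.017]
wrist_force: [-1.2, -0.0, 6.3]
opening: 0.002
```

```bash
python3 - <<'E'
from h import *
o=ctrl.get_obs(); im=eyes.camera("wrist"); cv2.imwrite("pics/w4.png",im[:,:,::-1])
im=eyes.camera("scene"); cv2.imwrite("pics/s4.png",cv2.resize(im[100:220,180:380,::-1],None,fx=4,fy=4))
print(o["eef_pos"],o["eef_rot"],o["wrist_force"],o["opening"],o["q"])
E
```

```text
[ 0.4811 -0.2908  0.0639] [ 0.7073  0.0162  0.7066 -0.017 ] [-1.1683 -0.0359  6.2775] 0.00228851818716081 [-0.7547  0.3302  1.751  -0.0002  1.0589 -0.7076]
```

View pics/w4.png

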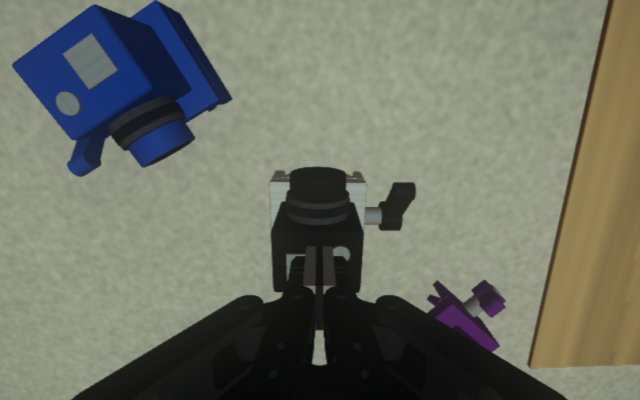

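View pics/s4.png

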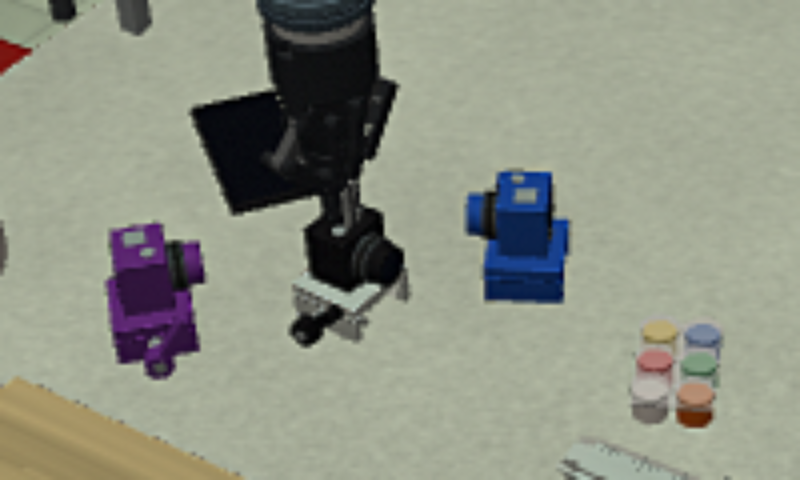

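The fingers shut on top of the box: contact is at about z 0.083 with the TCP reading 0.064. The real fingertips therefore sit about 20 mm behind the TCP, not 11 mm ahead, and the wrist picture gives the same (tip at row 246 means −22 mm). The box has not moved. I'll lift, reopen, and go about 30 mm lower, checking with pictures.

Call:
{"fn": "step_arm", "kwargs": {
  "xyz": [
    [0,0,15],
    [0,0,25],
    [0,0,25],
    [0,0,25],
    [0,0,25],
    [0,0,25],
    [0,0,25],
    [0,0,15],
    [0,0,0],
    [0,0,-5]
  ],
  "spin": [0,0,0,0,0,0,0,0,0,0],
  "fingers": [0,50,100,100,100,100,100,100,100,100]
}}

```text
time_s: 5.8
eef_pos: [0.4793, -0.2891, 0.0554]
eef_rot: [0.706, 0.018, 0.708, -0.016]
wrist_force: [-0.5, 0.7, -0.3]
opening: 0.998
```

Call:
{"fn": "step_arm", "kwargs": {
  "xyz": [
    [0,0,-8],
    [0,0,-16],
    [0,0,-16]
  ],
  "spin": [0,0,0],
  "fingers": [100,100,100]
}}

```text
time_s: 6.1
eef_pos: [0.4798, -0.2896, 0.0405]
eef_rot: [0.706, 0.017, 0.708, -0.016]
wrist_force: [-0.1, -0.0, -0.4]
opening: 1.003
```

```bash
python3 - <<'E'
from h import *
o=ctrl.get_obs(); im=eyes.camera("wrist"); cv2.imwrite("pics/w5.png",im[:,:,::-1])
im=eyes.camera("scene"); 
im2=eyes.camera("side"); 
cv2.imwrite("pics/s5.png",np.hstack([cv2.resize(im[100:220,210:310,::-1],None,fx=4,fy=4),cv2.resize(im2[200:320,280:380,::-1],None,fx=4,fy=4)]))
cv2.imwrite("pics/side5.png",im2[:,:,::-1]);cv2.imwrite("pics/scene5.png",im[:,:,::-1])
print(o["eef_pos"],o["eef_rot"],o["wrist_force"],o["opening"],o["q"])
E
```

```text
[ 0.4798 -0.2896  0.0405] [ 0.7062  0.0172  0.7076 -0.0161] [-0.0658 -0.0427 -0.404 ] 1.0025361518379394 [-0.7547  0.3658  1.7605 -0.      1.0178 -0.7077]
```

View pics/w5.png

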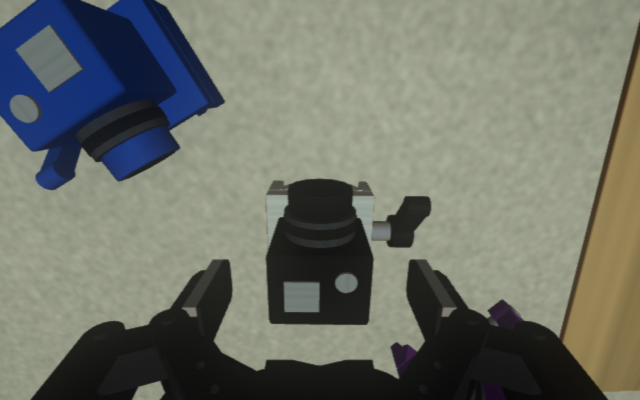

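View pics/s5.png

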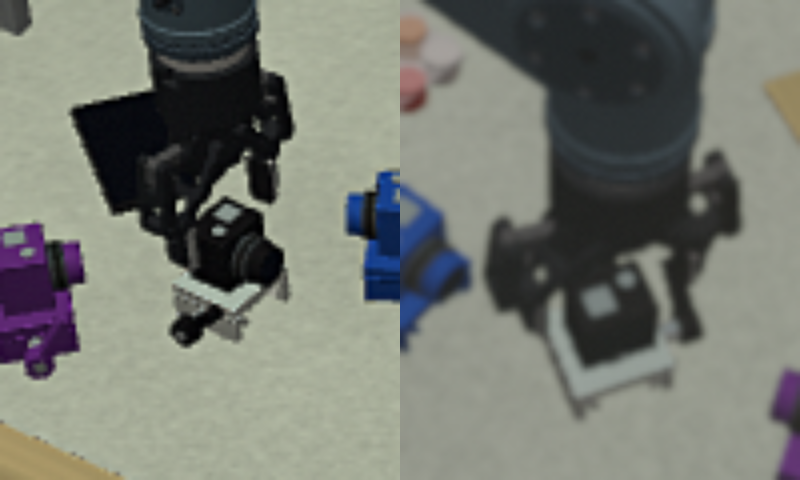

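```bash
python3 - <<'E'
from h import *
S=model("scene");D=model("side")
for a,b in [((180,262),(690,340)),((175,258),(685,338))]:
    p=tri([S,D],[(210+a[0]/4,100+a[1]/4),(280+(b[0]-400)/4,200+b[1]/4)]); print(p)
E
```

```text
[ 0.5136 -0.3187  0.0514]
[ 0.5124 -0.3201  0.0548]
```

```bash
python3 - <<'E'
from h import *
S=model("scene");D=model("side")
a=cv2.imread("pics/scene5.png");b=cv2.imread("pics/side5.png")
def cr(im,x,y): return cv2.resize(im[y:y+60,x:x+50],None,fx=8,fy=8,interpolation=cv2.INTER_CUBIC)
A=cr(a,240,120);B=cr(b,315,240)
for nm,p,c in [("A",(.5223,-.2896,.074),(0,0,255)),("B",(.5223,-.319,.055),(255,0,0)),("box c",(.4804,-.2906,.083),(0,255,0)),("nominal",(.5223,-.2896,.0425),(0,255,255))]:
    for I,M,o in [(A,S,(240,120)),(B,D,(315,240))]:
        u=(proj(M,p)-o)*8; cv2.circle(I,(int(u[0]),int(u[1])),5,c,-1)
cv2.imwrite("pics/ov.png",np.hstack([A,B]))
E
```

```text
(no output)
```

View pics/ov.png

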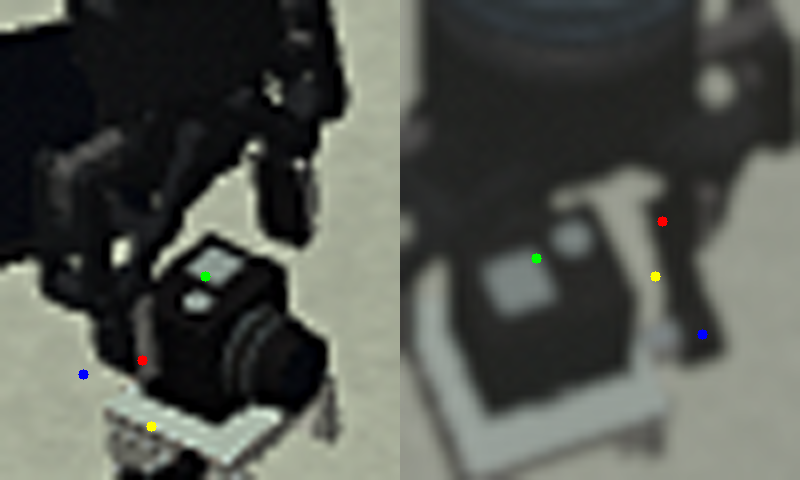

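The overlay confirms the fingertip is at the red dot (scene (142,360) in the crop), about 33 mm behind the TCP when open. The lower dark piece in the side view is the knob arm. I'll lower 12 mm more and grip.

Call:
{"fn": "step_arm", "kwargs": {
  "xyz": [
    [0,0,-6],
    [0,0,-12],
    [0,0,-12],
    [0,0,-12],
    [0,0,-12],
    [0,0,-12],
    [0,0,-12],
    [0,0,-12],
    [0,0,-12]
  ],
  "spin": [0,0,0,0,0,0,0,0,0],
  "fingers": [100,100,20,20,20,20,20,20,20]
}}

```text
time_s: 7.15
eef_pos: [0.4808, -0.2905, 0.0303]
eef_rot: [0.707, 0.017, 0.707, -0.017]
wrist_force: [0.1, -0.2, -0.0]
opening: 0.551
```

```bash
python3 - <<'E'
from h import *
o=ctrl.get_obs(); im=eyes.camera("wrist"); cv2.imwrite("pics/w6.png",im[:,:,::-1])
print(o["eef_pos"],o["eef_rot"],o["wrist_force"],o["opening"])
E
```

```text
[ 0.4808 -0.2905  0.0303] [ 0.707   0.0165  0.7068 -0.0168] [ 0.078  -0.2366 -0.0362] 0.5514988010906897
```

View pics/w6.png

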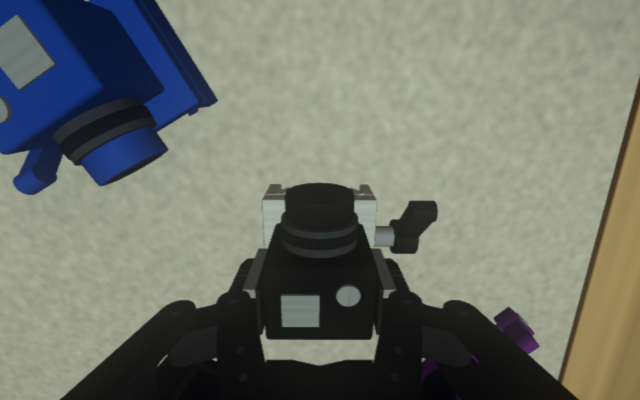

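Gripped: the opening of 0.551 is about 47 mm, as the box should be. Lifting it straight up, then over towards the rail for a look from above.

Call:
{"fn": "step_arm", "kwargs": {
  "xyz": [
    [0,0,8],
    [0,0,25],
    [0,0,55],
    [0,0,90],
    [5,10,125],
    [15,35,155],
    [28,65,180],
    [41,97,200],
    [55,130,215],
    [68,160,220]
  ],
  "spin": [0,0,0,0,0,0.02,0.045,0.045,0.045,0.045],
  "fingers": [20,20,20,20,20,20,20,20,20,20]
}}

```text
time_s: 8.2
eef_pos: [0.5493, -0.1287, 0.252]
eef_rot: [0.708, 0.0, 0.706, -0.001]
wrist_force: [0.6, -0.4, -4.7]
opening: 0.552
```

Call:
{"fn": "step_arm", "kwargs": {
  "xyz": [
    [14,32,0],
    [26,60,0],
    [30,70,0],
    [30,70,0],
    [30,70,0]
  ],
  "spin": [0,0,0,0,0],
  "fingers": [20,20,20,20,20]
}}

```text
time_s: 8.7
eef_pos: [0.578, -0.0608, 0.2496]
eef_rot: [0.707, 0.001, 0.708, -0.001]
wrist_force: [-0.7, -0.9, -3.9]
opening: 0.55
```

```bash
python3 - <<'E'
from h import *
o=ctrl.get_obs(); im=eyes.camera("wrist"); cv2.imwrite("pics/w7.png",im[:,:,::-1]);np.save("w7.npy",dict(o),allow_pickle=True)
print(o["eef_pos"],o["eef_rot"],o["wrist_force"],o["opening"],o["q"])
print(model("wrist",o)[3])
E
```

```text
[ 0.578  -0.0608  0.2496] [ 0.7066  0.0005  0.7076 -0.0008] [-0.69   -0.9117 -3.8929] 0.5500689125579041 [-0.3084  0.1663  1.5473 -0.0008  1.4293 -0.3065]
[[ 1.      0.0013  0.0013  0.5781]
 [-0.0017  0.9459  0.3245  0.0231]
 [-0.0008 -0.3245  0.9459  0.4105]
 [ 0.      0.      0.      1.    ]]
```

View pics/w7.png

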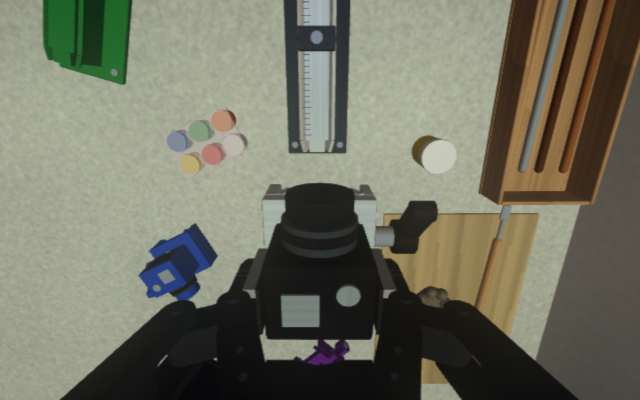

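The rail is seen from above: the white top is at columns 303–332, the open end at row 152, and the stop block at (317,38). The foot of the held camera is at columns 263–376. Now the edges in a crop.

```bash
python3 - <<'E'
from h import *
im=cv2.imread("pics/w7.png")
cv2.imwrite("pics/w7c.png",np.hstack([cv2.resize(im[0:165,270:365],(345,600),interpolation=cv2.INTER_CUBIC),cv2.resize(im[175:250,255:390],None,fx=3.3,fy=3.3,interpolation=cv2.INTER_CUBIC).__getitem__(slice(None)) if 0 else np.pad(cv2.resize(im[175:260,255:385],(450,294),interpolation=cv2.INTER_CUBIC),((0,306),(0,0),(0,0)))]))
g=cv2.cvtColor(im,cv2.COLOR_BGR2GRAY)
for r in (5,60,75,90,105,120,130,140,148,152): print(r,g[r,282:354].tolist())
E
```

```text
5 [162, 126, 70, 47, 46, 47, 48, 46, 45, 47, 46, 46, 46, 48, 66, 120, 146, 147, 140, 133, 131, 144, 165, 174, 175, 174, 171, 170, 173, 175, 171, 169, 169, 169, 171, 173, 176, 179, 179, 174, 171, 169, 170, 171, 170, 168, 164, 139, 107, 100, 113, 144, 162, 159, 111, 56, 45, 45, 45, 45, 45, 45, 45, 45, 45, 45, 43, 57, 128, 162, 163, 163]
60 [165, 168, 162, 118, 67, 52, 53, 54, 55, 53, 54, 54, 53, 52, 51, 63, 122, 151, 154, 144, 134, 125, 123, 128, 131, 129, 132, 154, 173, 176, 173, 170, 172, 173, 172, 171, 174, 177, 178, 175, 173, 172, 174, 175, 171, 166, 156, 126, 102, 107, 145, 168, 166, 126, 70, 53, 52, 52, 49, 51, 50, 49, 50, 50, 50, 52, 83, 139, 163, 164, 162, 162]
75 [169, 167, 163, 140, 90, 58, 55, 56, 56, 55, 56, 56, 56, 54, 54, 61, 104, 141, 152, 145, 137, 134, 145, 166, 175, 173, 170, 170, 174, 176, 172, 169, 170, 172, 171, 170, 172, 175, 177, 175, 171, 171, 172, 174, 170, 165, 156, 126, 102, 108, 146, 168, 165, 119, 63, 55, 55, 53, 53, 52, 53, 52, 52, 52, 52, 64, 132, 165, 168, 169, 169, 168]
90 [171, 169, 165, 161, 121, 70, 57, 58, 59, 58, 58, 59, 58, 57, 57, 60, 89, 133, 15
[... 1567 characters left out ...]
, 62, 62, 66, 107, 150, 166, 168, 170, 172, 175, 175]
148 [172, 171, 168, 165, 164, 160, 121, 74, 62, 62, 65, 69, 73, 74, 70, 64, 61, 61, 63, 81, 128, 151, 150, 142, 137, 135, 138, 157, 173, 175, 175, 175, 175, 175, 174, 175, 174, 174, 175, 175, 174, 173, 153, 122, 107, 106, 112, 146, 164, 152, 108, 67, 61, 62, 63, 65, 68, 71, 69, 66, 65, 62, 61, 71, 129, 159, 164, 168, 172, 172, 173, 172]
152 [164, 167, 167, 166, 167, 166, 137, 92, 71, 69, 70, 70, 69, 69, 69, 69, 69, 69, 69, 69, 74, 88, 89, 84, 79, 73, 72, 77, 86, 90, 90, 90, 89, 89, 88, 89, 89, 89, 89, 89, 89, 88, 81, 72, 68, 70, 78, 87, 94, 82, 69, 68, 69, 69, 70, 69, 69, 67, 67, 69, 69, 69, 70, 88, 140, 167, 172, 175, 177, 177, 175, 173]
```

View pics/w7c.png

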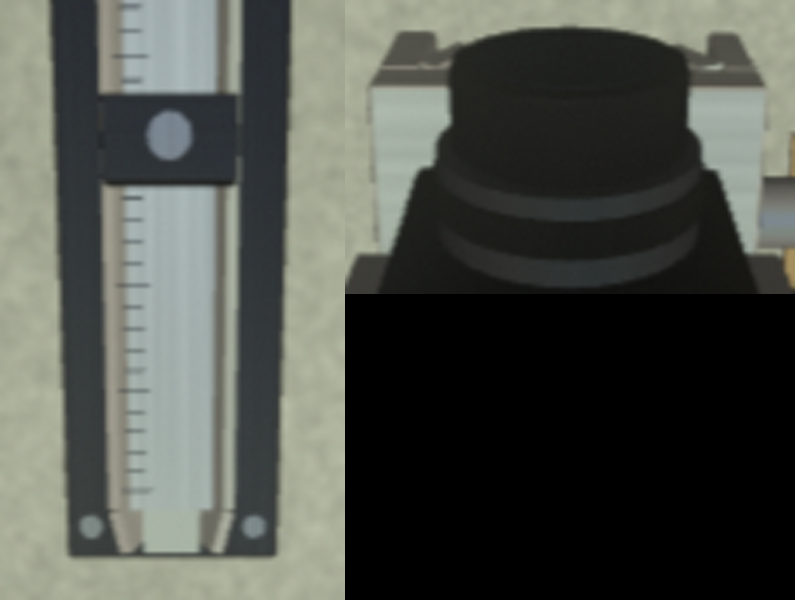

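```bash
python3 - <<'E'
from h import *
im=cv2.imread("pics/w7.png"); g=cv2.cvtColor(im,cv2.COLOR_BGR2GRAY).astype(float)
o=np.load("w7.npy",allow_pickle=True).item(); W=model("wrist",o)
def cross(r,a,b,t,up):
    v=g[r]; s=1 if b>a else -1
    for c in range(a,b,s):
        if (v[c]<t)!=(v[c+s]<t): return c+s*(t-v[c])/(v[c+s]-v[c])
def ln(z,rows,f):
    P=[]
    for r in rows:
        l,rr=f(r); a,b=plane(W,(l,r),z),plane(W,(rr,r),z); P.append([*(a+b)[:2]/2,b[0]-a[0]])
    P=np.array(P); k=np.polyfit(P[:,1],P[:,0],1); res=P[:,0]-np.polyval(k,P[:,1])
    print("z",z,"slope deg",np.degrees(np.arctan(k[0])),"x at y=-.035,.05:",np.polyval(k,-.035),np.polyval(k,.05),"width",P[:,2].mean(),P[:,2].std(),"res",res.std(), P[[0,-1],1])
rows=list(range(2,22))+list(range(55,135))
rail=lambda r:(cross(r,290,306,105,1),cross(r,340,328,110,1))
ln(.050,rows,rail); ln(.054,rows,rail)
plate=lambda r:(cross(r,280,294,110,1),cross(r,356,340,110,1))
ln(.006,range(2,150),plate); ln(.010,range(2,150),plate)
print("rail end",plane(W,(317,151.5),.052), "taper start",plane(W,(317,139),.054),"stop near",plane(W,(317,50.5),.065),plane(W,(317,50.5),.054))
print("plate end",plane(W,(317,153),.008))
# foot
z=o["eef_pos"][2]-.0303+.032
cc=lambda x,y:(255+(x-345)*130/450,175+y*85/294)
l,r=plane(W,cc(372,87),z),plane(W,cc(764,87),z); print("foot front",l,r,(l+r)/2,r-l)
E
```

```text
z 0.05 slope deg 0.0566748813052128 x at y=-.035,.05: 0.5751841206223173 0.5752681995287054 width 0.04029322566475502 0.0001585417196161822 res 7.053524178008468e-05 [ 0.1101 -0.0219]
z 0.054 slope deg 0.0566748813055585 x at y=-.035,.05: 0.5752156788583619 0.5752997577647505 width 0.03984612237971517 0.00015678250271342843 res 6.97525658391305e-05 [ 0.1091 -0.0215]
z 0.006 slope deg 0.03694676443917228 x at y=-.035,.05: 0.575205525547852 0.5752603371838801 width 0.07569127677815625 0.00030601753577646736 res 0.0001030794652357667 [ 0.1207 -0.0469]
z 0.01 slope deg 0.036946764439241934 x at y=-.035,.05: 0.575233636855867 0.5752884484918953 width 0.07494275213415341 0.00030299127334867254 res 0.00010206009387220303 [ 0.1197 -0.0462]
rail end [ 0.5755 -0.0419  0.052 ] taper start [ 0.5755 -0.0271  0.054 ] stop near [0.5759 0.0637 0.065 ] [0.5759 0.065  0.054 ]
plate end [ 0.5751 -0.0518  0.008 ]
foot front [ 0.5472 -0.0324  0.2513] [ 0.6091 -0.0325  0.2513] [ 0.5781 -0.0325  0.2513] [ 0.0619 -0.0001  0.    ]
```

Measured: rail centre x = 0.5752, heading 89.95° against the tool's 89.9°, width 40 mm (as it should be), open end at y ≈ −0.042 and stop face ≈ 0.064. The foot centre is at x = 0.578, so it needs −3 mm sideways. Moving to 25 mm in front of the open end at mounting height.

Call:
{"fn": "step_arm", "kwargs": {
  "xyz": [
    [-3,-20,-10],
    [-3,-35,-40],
    [-3,-35,-80],
    [-3,-35,-120],
    [-3,-35,-150],
    [-3,-35,-170],
    [-3,-35,-182],
    [-3,-35,-187],
    [-3,-35,-187],
    [-3,-35,-187]
  ],
  "spin": [0,0,0,0,0,0,0,0,0,0],
  "fingers": [20,20,20,20,20,20,20,20,20,20]
}}

```text
time_s: 9.75
eef_pos: [0.5766, -0.0959, 0.0644]
eef_rot: [0.708, 0.001, 0.706, -0.001]
wrist_force: [0.0, -0.2, -4.7]
opening: 0.552
```

```bash
python3 - <<'E'
from h import *
o=ctrl.get_obs(); im=eyes.camera("wrist"); cv2.imwrite("pics/w8.png",im[:,:,::-1]);np.save("w8.npy",dict(o),allow_pickle=True)
print(o["eef_pos"],o["eef_rot"],o["wrist_force"],o["torque"],o["opening"])
print(model("wrist",o)[3])
b=cv2.imread("pics/w8.png"); cv2.imwrite("pics/w8c.png",cv2.resize(b[60:260,240:400],(480,600),interpolation=cv2.INTER_CUBIC))
E
```

```text
[ 0.5766 -0.0959  0.0644] [ 0.7078  0.0005  0.7064 -0.0011] [ 0.0481 -0.2115 -4.6854] [-0.0094  0.0487 -0.0632] 0.5519848927062272
[[ 1.      0.003  -0.002   0.5762]
 [-0.0022  0.9457  0.325  -0.012 ]
 [ 0.0028 -0.3249  0.9457  0.2253]
 [ 0.      0.      0.      1.    ]]
```

View pics/w8.png

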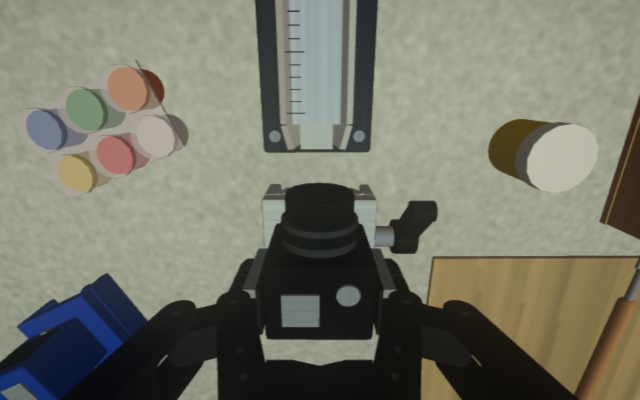

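View pics/w8c.png

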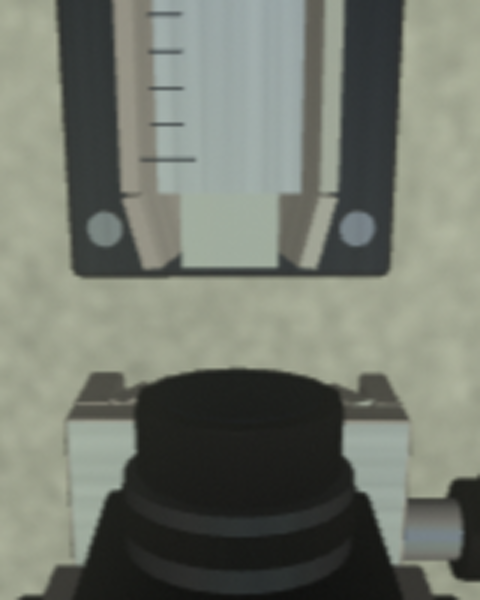

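```bash
python3 - <<'E'
from h import *
im=cv2.imread("pics/w8.png"); g=cv2.cvtColor(im,cv2.COLOR_BGR2GRAY).astype(float)
o=np.load("w8.npy",allow_pickle=True).item()
o2=dict(o); o2["eef_rot"]=np.array([.70711,0.0005,.70711,-.0008])
for oo in (o,o2):
    W=model("wrist",oo)
    cc=lambda x,y:(240+x/3,60+y/3)
    f=(plane(W,cc(68,421),oo["eef_pos"][2]-.0303+.032),plane(W,cc(410,421),oo["eef_pos"][2]-.0303+.032)); print("foot",f[0],f[1],(f[0]+f[1])/2)
    for row in (0,190):
        a=plane(W,cc({0:112,190:123}[row],row),.051);b=plane(W,cc({0:346,190:339}[row],row),.051); print("rail",(a+b)/2,b-a)
    print("end",plane(W,cc(230,268),.052),"taper",plane(W,cc(230,193),.054))
E
```

```text
foot [ 0.5458 -0.0676  0.0661] [ 0.6081 -0.0678  0.0661] [ 0.5769 -0.0677  0.0661]
rail [0.5754 0.0039 0.051 ] [ 0.0404 -0.0001  0.    ]
rail [ 0.5756 -0.028   0.051 ] [ 0.0397 -0.0001  0.    ]
end [ 0.5753 -0.0422  0.052 ] taper [ 0.5754 -0.0283  0.054 ]
foot [ 0.5458 -0.0677  0.0661] [ 0.6081 -0.0678  0.0661] [ 0.5769 -0.0677  0.0661]
rail [0.5753 0.004  0.051 ] [ 0.0404 -0.0001  0.    ]
rail [ 0.5755 -0.028   0.051 ] [ 0.0397 -0.0001  0.    ]
end [ 0.5753 -0.0422  0.052 ] taper [ 0.5754 -0.0283  0.054 ]
```

Call:
{"fn": "step_arm", "kwargs": {
  "xyz": [
    [-1.3,0,-0.5],
    [-1.3,0,-0.5],
    [-1.3,0,-0.5]
  ],
  "spin": [0,0,0],
  "fingers": [20,20,20]
}}

```text
time_s: 10.1
eef_pos: [0.5746, -0.0953, 0.063]
eef_rot: [0.707, 0.001, 0.707, -0.001]
wrist_force: [-0.1, 0.5, -4.6]
opening: 0.548
```

```bash
python3 - <<'E'
from h import *
for n in ("side","scene"):
    o=ctrl.get_obs(); im=eyes.camera(n); cv2.imwrite(f"pics/{n}9.png",im[:,:,::-1])
    print(o["eef_pos"],o["eef_rot"],o["wrist_force"])
o=ctrl.get_obs();print(o["eef_pos"],o["eef_rot"],o["wrist_force"])
im=eyes.camera("wrist"); cv2.imwrite("pics/w9.png",im[:,:,::-1]);np.save("w9.npy",dict(o),allow_pickle=True)
a=cv2.imread("pics/scene9.png");b=cv2.imread("pics/side9.png")
cv2.imwrite("pics/ss9.png",np.hstack([cv2.resize(a[160:260,270:370],(400,400),interpolation=cv2.INTER_CUBIC),cv2.resize(b[150:250,260:360],(400,400),interpolation=cv2.INTER_CUBIC)]))
W=cv2.imread("pics/w9.png"); cv2.imwrite("pics/w9c.png",cv2.resize(W[60:260,240:400],(480,600),interpolation=cv2.INTER_CUBIC))
E
```

```text
[ 0.5746 -0.0953  0.063 ] [ 0.7073  0.0006  0.7069 -0.0008] [-0.0564  0.5278 -4.5879]
[ 0.5745 -0.0952  0.0629] [ 0.7073  0.0006  0.7069 -0.0007] [ 0.0606 -0.0727 -4.5286]
[ 0.5745 -0.0953  0.0628] [ 0.7072  0.0006  0.707  -0.0007] [ 0.1641  0.2554 -5.5026]
```

View pics/ss9.png

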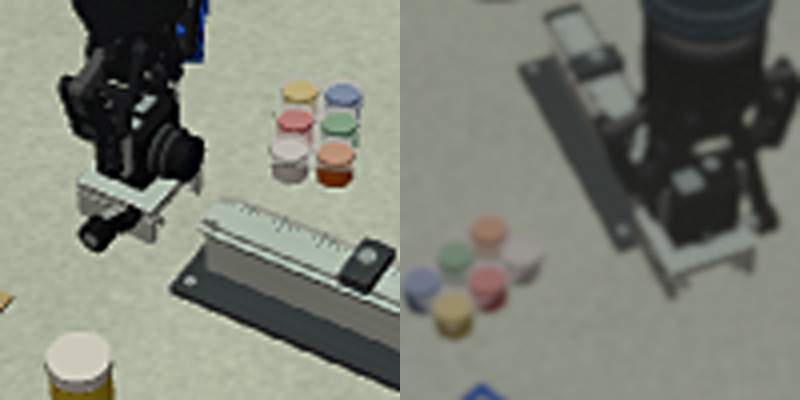

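View pics/w9c.png

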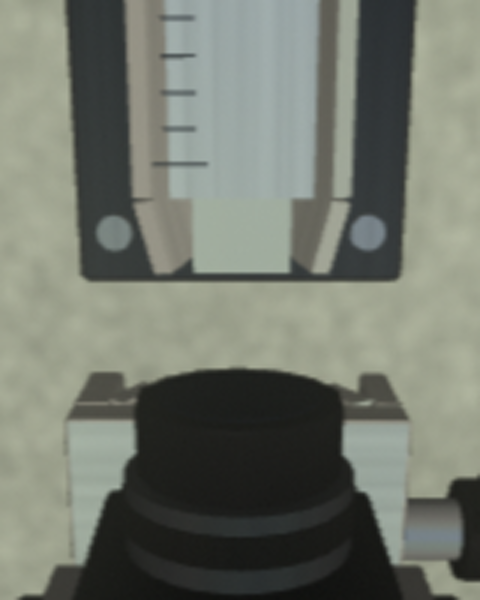

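Call:
{"fn": "step_arm", "kwargs": {
  "xyz": [
    [0.5,5,0],
    [0.5,10,0],
    [0.5,15,0],
    [0.5,19,0],
    [0.5,22,0],
    [0.5,25,0],
    [0.5,28,0],
    [0.5,31,0],
    [0.5,31,0]
  ],
  "spin": [0,0,0,0,0,0,0,0,0],
  "fingers": [20,20,20,20,20,20,20,20,20]
}}

```text
time_s: 11.15
eef_pos: [0.5748, -0.0639, 0.0626]
eef_rot: [0.707, 0.001, 0.707, -0.001]
wrist_force: [-0.4, 0.6, -4.1]
opening: 0.554
```

Call:
{"fn": "step_arm", "kwargs": {
  "xyz": [
    [0,3,0],
    [0,6,0],
    [0,9,0],
    [0,12,0],
    [0,15,0],
    [0,15,0]
  ],
  "spin": [0,0,0,0,0,0],
  "fingers": [20,20,20,20,20,20]
}}

```text
time_s: 11.75
eef_pos: [0.5748, -0.0488, 0.0625]
eef_rot: [0.707, 0.001, 0.707, -0.0]
wrist_force: [0.4, 0.4, -4.2]
opening: 0.552
```

```bash
python3 - <<'E'
from h import *
o=ctrl.get_obs(); print(o["eef_pos"],o["wrist_force"],o["torque"])
W=eyes.camera("wrist")[:,:,::-1]; cv2.imwrite("pics/w10.png",W)
a=eyes.camera("scene")[:,:,::-1]
cv2.imwrite("pics/ss10.png",np.hstack([cv2.resize(a[160:260,270:370],(400,400),interpolation=cv2.INTER_CUBIC),cv2.resize(W[100:260,240:400],(400,400),interpolation=cv2.INTER_CUBIC)]))
E
```

```text
[ 0.5748 -0.0488  0.0625] [ 0.393   0.3721 -4.1872] [ 0.0328  0.0175 -0.0009]
```

View pics/ss10.png

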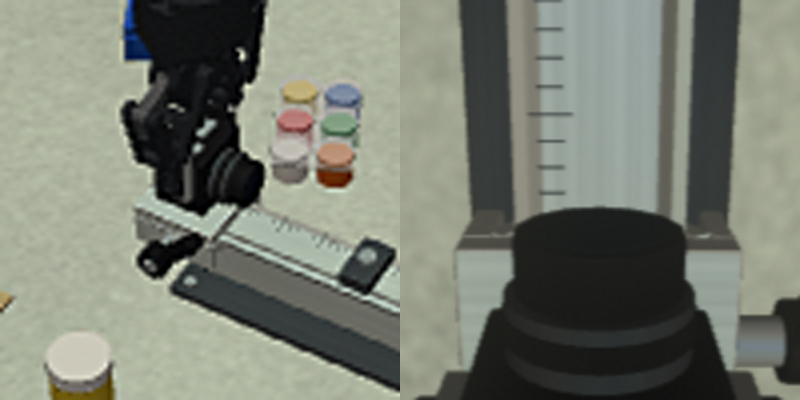

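The foot is on the rail with clean forces, and both views show the rail in the channel. Sliding on to about 12 mm before the stop.

Call:
{"fn": "step_arm", "kwargs": {
  "xyz": [
    [0,5,0],
    [0,13,0],
    [0,21,0],
    [0,29,0],
    [0,37,0],
    [0,45,0],
    [0,53,0],
    [0,61,0],
    [0,68,0],
    [0,72,0]
  ],
  "spin": [0,0,0,0,0,0,0,0,0,0],
  "fingers": [20,20,20,20,20,20,20,20,20,20]
}}

```text
time_s: 12.85
eef_pos: [0.575, 0.0235, 0.0626]
eef_rot: [0.707, 0.001, 0.707, -0.001]
wrist_force: [2.7, -1.0, -5.2]
opening: 0.551
```

```bash
python3 - <<'E'
from h import *
o=ctrl.get_obs(); print(o["eef_pos"],o["wrist_force"],o["torque"])
W=eyes.camera("wrist")[:,:,::-1]; cv2.imwrite("pics/w11.png",W)
a=eyes.camera("scene")[:,:,::-1]
cv2.imwrite("pics/ss11.png",np.hstack([cv2.resize(a[180:260,310:390],(400,400),interpolation=cv2.INTER_CUBIC),cv2.resize(W[100:260,240:400],(400,400),interpolation=cv2.INTER_CUBIC)]))
E
```

```text
[0.575  0.0235 0.0626] [ 2.6553 -0.9965 -5.1797] [-0.1262 -0.3248  0.0905]
```

View pics/ss11.png

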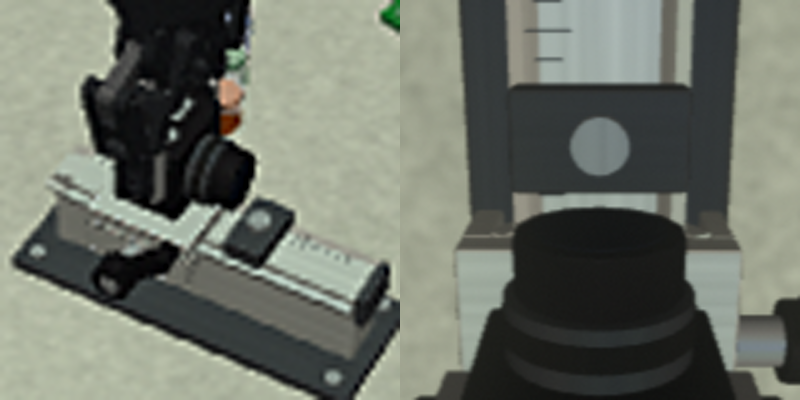

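Call:
{"fn": "step_arm", "kwargs": {
  "xyz": [
    [0.3,2,0],
    [0.3,4,0],
    [0.3,5,0],
    [0.3,6,0],
    [0.3,7,0],
    [0.3,8,0],
    [0.3,8,0]
  ],
  "spin": [0,0,0,0,0,0,0],
  "fingers": [20,20,20,20,20,20,20]
}}

```text
time_s: 13.65
eef_pos: [0.5751, 0.0309, 0.0626]
eef_rot: [0.707, 0.001, 0.707, -0.001]
wrist_force: [0.5, 0.6, -4.6]
opening: 0.552
```

```bash
python3 - <<'E'
from h import *
o=ctrl.get_obs(); print(o["eef_pos"],o["wrist_force"],o["torque"])
W=eyes.camera("wrist")[:,:,::-1]; cv2.imwrite("pics/w12.png",cv2.resize(W[100:260,240:400],(600,600),interpolation=cv2.INTER_CUBIC))
E
```

```text
[0.5751 0.0309 0.0626] [ 0.4852  0.6069 -4.559 ] [ 0.0191 -0.0695 -0.0276]
```

View pics/w12.png

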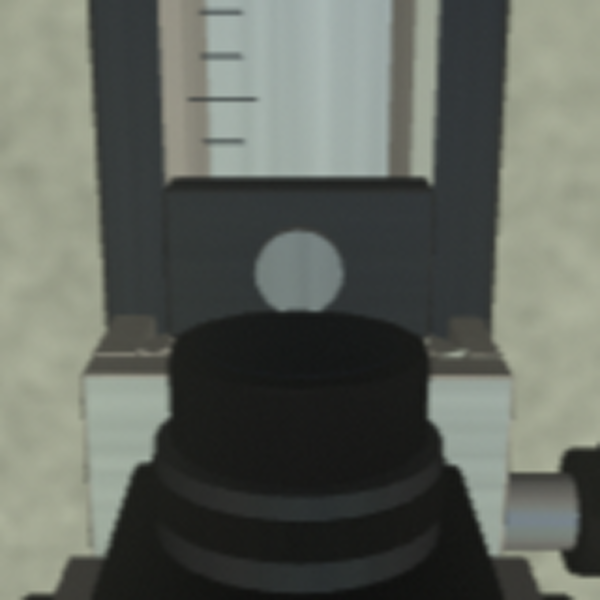

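Call:
{"fn": "step_arm", "kwargs": {
  "xyz": [
    [0,0.7,0],
    [0,1.4,0],
    [0,2.0,0],
    [0,2.5,0],
    [0,2.5,0]
  ],
  "spin": [0,0,0,0,0],
  "fingers": [20,20,20,20,20]
}}

```text
time_s: 14.2
eef_pos: [0.5751, 0.0333, 0.0626]
eef_rot: [0.707, 0.001, 0.707, -0.001]
wrist_force: [-0.2, 1.1, -4.1]
opening: 0.554
```

Call:
{"fn": "step_arm", "kwargs": {
  "xyz": [
    [0,0.5,0],
    [0,1.0,0],
    [0,1.0,0]
  ],
  "spin": [0,0,0],
  "fingers": [20,20,20]
}}

```text
time_s: 14.5
eef_pos: [0.5751, 0.0343, 0.0626]
eef_rot: [0.707, 0.001, 0.707, -0.001]
wrist_force: [0.5, 0.2, -4.1]
opening: 0.554
```

Call:
{"fn": "step_arm", "kwargs": {
  "xyz": [
    [0,0.5,0],
    [0,1.0,0],
    [0,1.0,0]
  ],
  "spin": [0,0,0],
  "fingers": [20,20,20]
}}

```text
time_s: 14.8
eef_pos: [0.5751, 0.0353, 0.0626]
eef_rot: [0.707, 0.001, 0.707, -0.001]
wrist_force: [-0.3, 1.1, -4.6]
opening: 0.553
```

Call:
{"fn": "step_arm", "kwargs": {
  "xyz": [
    [0,0.5,0],
    [0,1.0,0],
    [0,1.0,0]
  ],
  "spin": [0,0,0],
  "fingers": [20,20,20]
}}

```text
time_s: 15.1
eef_pos: [0.5752, 0.0362, 0.0626]
eef_rot: [0.707, 0.001, 0.707, -0.001]
wrist_force: [0.6, -0.2, -4.1]
opening: 0.555
```

Call:
{"fn": "step_arm", "kwargs": {
  "xyz": [
    [0,0.5,0],
    [0,0.5,0]
  ],
  "spin": [0,0],
  "fingers": [20,20]
}}

```text
time_s: 15.3
eef_pos: [0.5752, 0.0363, 0.0626]
eef_rot: [0.707, 0.0, 0.707, -0.001]
wrist_force: [-0.4, -2.1, -3.5]
opening: 0.549
```

```bash
python3 - <<'E'
from h import *
W=eyes.camera("wrist")[:,:,::-1]; a=eyes.camera("scene")[:,:,::-1]
o=ctrl.get_obs(); print(o["eef_pos"],o["wrist_force"],o["torque"])
cv2.imwrite("pics/ss13.png",np.hstack([cv2.resize(a[190:250,320:380],(400,400),interpolation=cv2.INTER_CUBIC),cv2.resize(W[150:230,280:360],(400,400),interpolation=cv2.INTER_CUBIC)]))
E
```

```text
[0.5752 0.0363 0.0626] [-1.963  -3.109  -4.4554] [-0.52    0.0763  0.0441]
```

View pics/ss13.png

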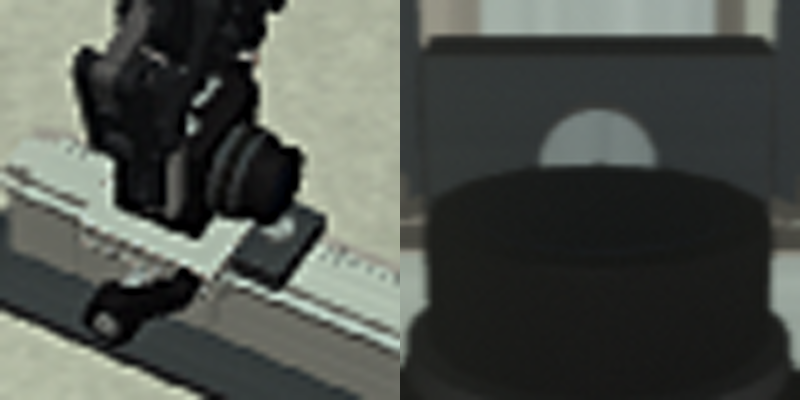

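Contact with the stop: −3 N along the rail, and the foot stopped. A slight further push to seat it.

Call:
{"fn": "step_arm", "kwargs": {
  "xyz": [
    [0,0.4,0],
    [0,0.4,0]
  ],
  "spin": [0,0],
  "fingers": [20,20]
}}

```text
time_s: 15.6
eef_pos: [0.5752, 0.0364, 0.0626]
eef_rot: [0.707, 0.0, 0.707, -0.001]
wrist_force: [-0.7, -5.0, -3.5]
opening: 0.548
```

Call:
{"fn": "step_arm", "kwargs": {
  "xyz": [
    [0,0,0],
    [0,0,0],
    [0,0,0],
    [0,0,0],
    [0,0,0],
    [0,0,0]
  ],
  "spin": [0,0,0,0,0,0],
  "fingers": [70,90,90,90,90,90]
}}

```text
time_s: 16.2
eef_pos: [0.5752, 0.0372, 0.0626]
eef_rot: [0.707, 0.001, 0.707, -0.001]
wrist_force: [0.8, -0.2, -0.3]
opening: 0.898
```

Call:
{"fn": "step_arm", "kwargs": {
  "xyz": [
    [0,0,15],
    [0,0,50],
    [0,0,90],
    [0,0,120],
    [0,0,130],
    [0,0,130]
  ],
  "spin": [0,0,0,0,0,0],
  "fingers": [90,90,90,90,90,90]
}}

```text
time_s: 16.8
eef_pos: [0.5764, 0.037, 0.1951]
eef_rot: [0.709, 0.0, 0.706, -0.001]
wrist_force: [-0.1, -0.9, -0.2]
opening: 0.905
```

```bash
python3 - <<'E'
from h import *
o=ctrl.get_obs(); np.save("w14.npy",dict(o),allow_pickle=True)
W=eyes.camera("wrist")[:,:,::-1]; a=eyes.camera("scene")[:,:,::-1];b=eyes.camera("side")[:,:,::-1]
print(o["eef_pos"],o["wrist_force"],o["torque"])
for n,i in (("w",W),("scene",a),("side",b)): cv2.imwrite(f"pics/{n}14.png",i)
cv2.imwrite("pics/ss14.png",np.hstack([cv2.resize(a[180:260,310:390],(400,400),interpolation=cv2.INTER_CUBIC),cv2.resize(b[140:220,270:350],(400,400),interpolation=cv2.INTER_CUBIC)]))
E
```

```text
[0.5764 0.037  0.1951] [-0.1241 -0.9176 -0.1559] [0.0085 0.0517 0.0202]
```

View pics/ss14.png

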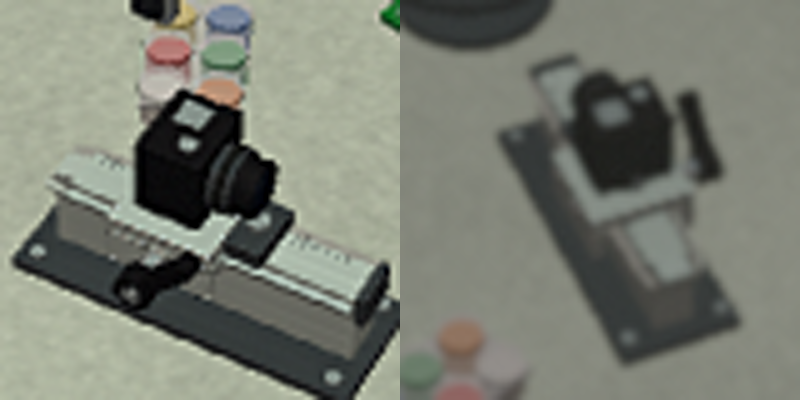

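View pics/w14.png

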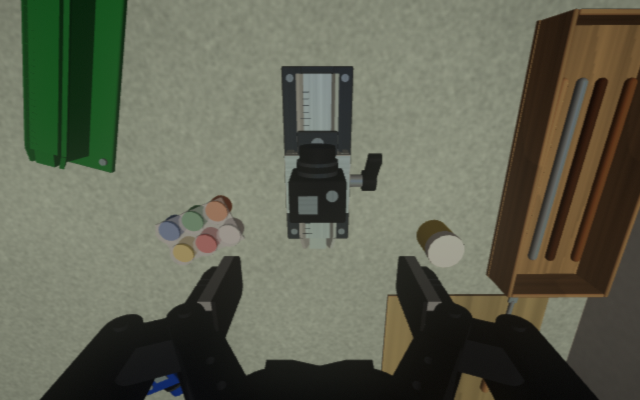

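```bash
python3 - <<'E'
from h import *
o=np.load("w14.npy",allow_pickle=True).item()
o["eef_rot"]=np.array([.70711,0.0005,.70711,-.0008]); 
W=model("wrist",o); S=model("scene"); D=model("side")
W_=cv2.imread("pics/w14.png"); cv2.imwrite("pics/w14c.png",cv2.resize(W_[130:250,270:390],(600,600),interpolation=cv2.INTER_CUBIC))
print("jar",plane(W,(446,250),.046),"tray",plane(W,(490,270),.04),plane(W,(540,20),.04))
print("hub", proj(W,(.6283,.035,.047)))
E
```

```text
jar [ 0.7195 -0.0471  0.046 ] tray [ 0.7776 -0.0769  0.04  ] [0.7765 0.1827 0.04  ]
hub [368.9481 180.0834]
```

View pics/w14c.png

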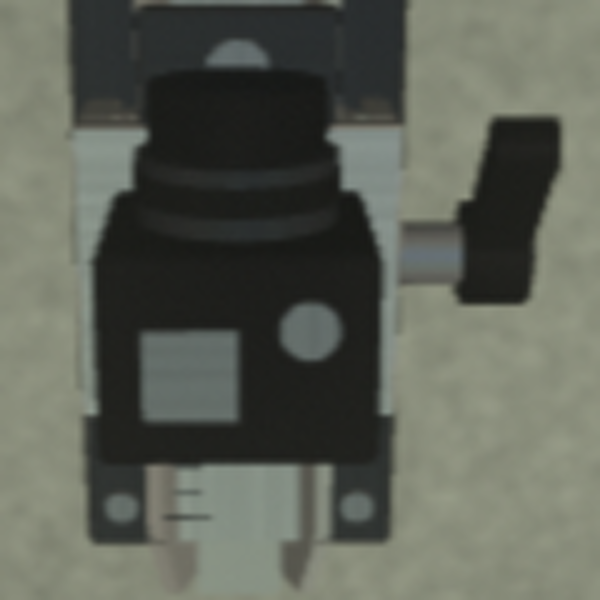

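```bash
python3 - <<'E'
from h import *
o=np.load("w14.npy",allow_pickle=True).item()
o["eef_rot"]=np.array([.70711,0.0005,.70711,-.0008]); W=model("wrist",o);S=model("scene");D=model("side")
for th in (35,40,45,50,55):
    t=np.radians(th); d=np.array([0,np.cos(t),np.sin(t)]); n=np.array([0,-np.sin(t),np.cos(t)]); h=np.array([.6283,.035,.047])
    # extreme end top & bottom corners
    print(th,[proj(W,h+d*r+n*s)*1 for r,s in ((.045,.0045),(.045,-.0045))],"40:",proj(W,h+d*.04),"scene",proj(S,h+d*.04),"side",proj(D,h+d*.04), "hub",proj(S,h),proj(D,h))
E
```

```text
35 [array([375.8543, 152.4504]), array([374.7857, 145.4682])] 40: [374.5281 152.7775] scene [348.7744 235.047 ] side [325.9176 159.3298] hub [337.3087 236.4004] [330.3638 172.1295]
40 [array([376.2375, 155.9987]), array([375.2837, 148.3194])] 40: [374.9095 155.6059] scene [348.0405 233.9789] side [326.2385 159.1165] hub [337.3087 236.4004] [330.3638 172.1295]
45 [array([376.5614, 159.8014]), array([375.7353, 151.493 ])] 40: [375.2446 158.6799] scene [347.2219 232.928 ] side [326.5926 159.0016] hub [337.3087 236.4004] [330.3638 172.1295]
50 [array([376.8215, 163.8205]), array([376.1344, 154.9627])] 40: [375.5291 161.9716] scene [346.3249 231.9029] side [326.9776 158.9865] hub [337.3087 236.4004] [330.3638 172.1295]
55 [array([377.0139, 168.0138]), array([376.4757, 158.6967])] 40: [375.7592 165.4493] scene [345.3569 230.9122] side [327.3907 159.0724] hub [337.3087 236.4004] [330.3638 172.1295]
```

The hub at pixel (369,180) matches the prediction, and the arm is about 45° up. Plan: gripper fully open, the left finger above the arm's outer half, and the gripper's body out to +x, clear of the camera. The jar at (0.72,−0.05) and the tray at x > 0.776 are clear.

Call:
{"fn": "step_arm", "kwargs": {
  "xyz": [
    [40,10,0],
    [80,22,0],
    [103,28,0],
    [103,28,-30],
    [103,28,-70],
    [103,28,-100],
    [103,28,-120],
    [103,28,-125],
    [103,28,-125]
  ],
  "spin": [0,0,0,0,0,0,0,0,0],
  "fingers": [100,100,100,100,100,100,100,100,100]
}}

```text
time_s: 17.85
eef_pos: [0.6765, 0.0652, 0.0652]
eef_rot: [0.706, 0.001, 0.709, -0.001]
wrist_force: [0.3, 0.1, 0.5]
opening: 0.997
```

```bash
python3 - <<'E'
from h import *
o=ctrl.get_obs(); np.save("w15.npy",dict(o),allow_pickle=True)
W=eyes.camera("wrist")[:,:,::-1]; a=eyes.camera("scene")[:,:,::-1];b=eyes.camera("side")[:,:,::-1]
print(o["eef_pos"],o["wrist_force"],o["opening"])
for n,i in (("w",W),("scene",a),("side",b)): cv2.imwrite(f"pics/{n}15.png",i)
cv2.imwrite("pics/ss15.png",np.hstack([cv2.resize(a[170:250,310:390],(400,400),interpolation=cv2.INTER_CUBIC),cv2.resize(b[120:200,290:370],(400,400),interpolation=cv2.INTER_CUBIC)]))
E
```

```text
[0.6765 0.0652 0.0652] [0.3444 0.1302 0.4864] 0.996958320304865
```

View pics/ss15.png

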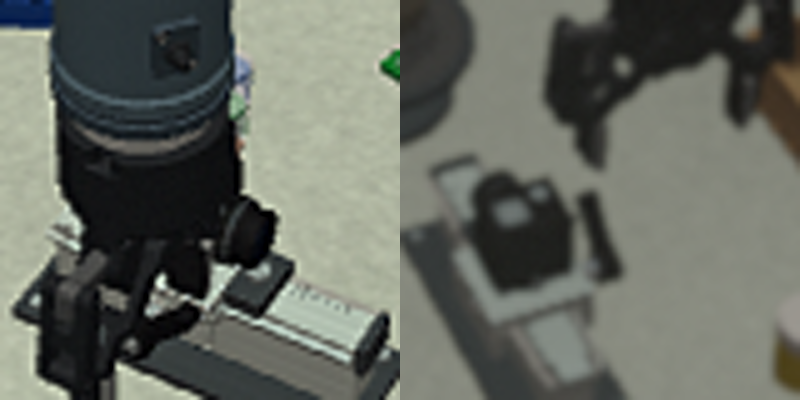

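View pics/w15.png

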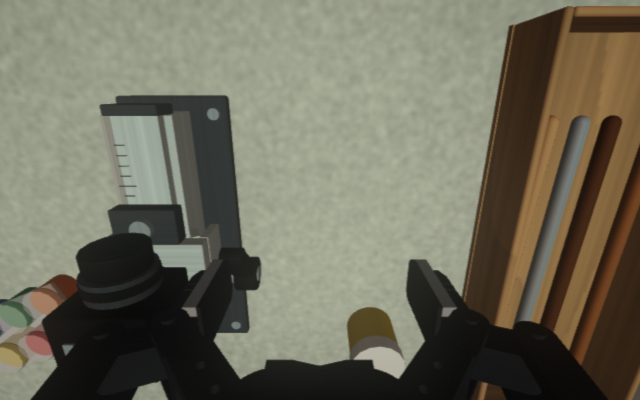

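```bash
python3 - <<'E'
from h import *
o=np.load("w15.npy",allow_pickle=True).item();o["eef_rot"]=np.array([.70711,0.0005,.70711,-.0008]); W=model("wrist",o);D=model("side")
print("hub",proj(W,(.6283,.035,.047)),proj(W,(.6343,.035,.047)),"tip45",proj(W,(.6283,.067,.079)),"tip edge R",proj(W,(.6343,.065,.081)))
p=o["eef_pos"]
for tz in (.02,.026,.033):
  print(tz,"inner edge tips far/near",proj(W,p+[-.0425,.011,tz]),proj(W,p+[-.0425,-.011,tz]),"side",proj(D,p+[-.05,0,tz]))
o_,d=ray(D,(329,153)); t=(p[1]-o_[1])/d[1]; print("side ray at y=",p[1],o_+d*t)
im=cv2.imread("pics/w15.png");cv2.imwrite("pics/w15c.png",cv2.resize(im[220:350,150:310],(800,600*650//600-0),interpolation=cv2.INTER_CUBIC)[:600])
E
```

```text
hub [247.1254 273.1037] [256.0919 273.0869] tip45 [229.4592 254.3954] tip edge R [240.0429 259.5605]
0.02 inner edge tips far/near [235.7015 244.3138] [239.3935 281.4465] side [325.8487 156.2895]
0.026 inner edge tips far/near [232.5876 250.0035] [236.5522 288.2104] side [325.8944 154.7881]
0.033 inner edge tips far/near [228.6458 257.2059] [232.9689 296.7411] side [325.9483 153.0223]
side ray at y= 0.0652233582745395 [0.6364 0.0652 0.0946]
```

View pics/w15c.png

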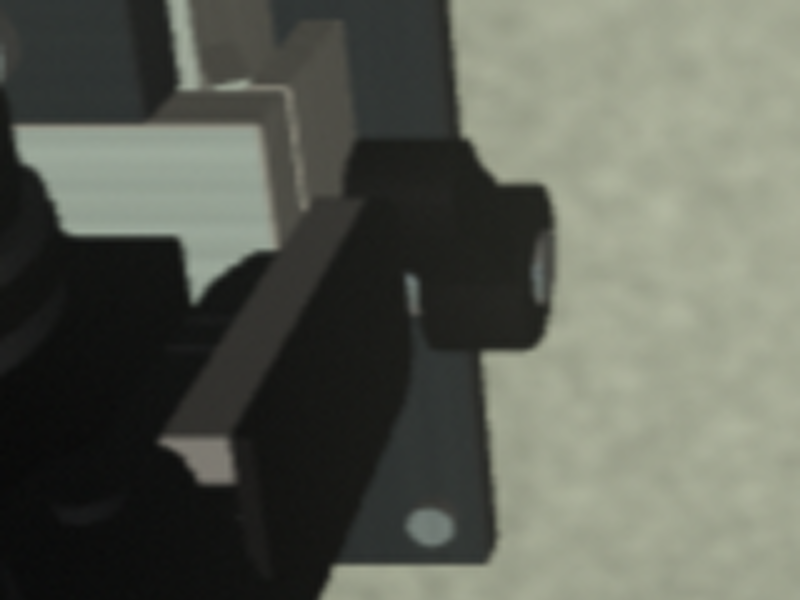

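The finger (tip corner (223,260)) stands right above the arm's end (about (232,255)), and the body is clear of the camera. Descending to contact.

Call:
{"fn": "step_arm", "kwargs": {
  "xyz": [
    [0,0,-4],
    [0,0,-8],
    [0,0,-11],
    [0,0,-13],
    [0,0,-13]
  ],
  "spin": [0,0,0,0,0],
  "fingers": [100,100,100,100,100]
}}

```text
time_s: 18.5
eef_pos: [0.6778, 0.0652, 0.0541]
eef_rot: [0.707, 0.001, 0.707, -0.001]
wrist_force: [-0.4, -0.7, 0.3]
opening: 0.996
```

Call:
{"fn": "step_arm", "kwargs": {
  "xyz": [
    [0,0,-1.5],
    [0,0,-3],
    [0,0,-3]
  ],
  "spin": [0,0,0],
  "fingers": [100,100,100]
}}

```text
time_s: 18.8
eef_pos: [0.678, 0.0651, 0.0513]
eef_rot: [0.707, 0.001, 0.707, -0.001]
wrist_force: [-0.0, -0.4, -0.3]
opening: 1.0
```

Call:
{"fn": "step_arm", "kwargs": {
  "xyz": [
    [-1,0,-1],
    [-1,0,-2],
    [-1,0,-2]
  ],
  "spin": [0,0,0],
  "fingers": [100,100,100]
}}

```text
time_s: 19.1
eef_pos: [0.677, 0.0651, 0.0494]
eef_rot: [0.707, 0.001, 0.707, -0.001]
wrist_force: [1.1, 0.4, 0.2]
opening: 1.002
```

Call:
{"fn": "step_arm", "kwargs": {
  "xyz": [
    [0,0,-1],
    [0,0,-2],
    [0,0,-2]
  ],
  "spin": [0,0,0],
  "fingers": [100,100,100]
}}

```text
time_s: 19.4
eef_pos: [0.6776, 0.0651, 0.0479]
eef_rot: [0.707, 0.001, 0.707, -0.001]
wrist_force: [1.5, 0.7, 1.8]
opening: 1.001
```

```bash
python3 - <<'E'
from h import *
o=ctrl.get_obs();W=eyes.camera("wrist")[:,:,::-1];b=eyes.camera("side")[:,:,::-1];a=eyes.camera("scene")[:,:,::-1]
print(ctrl.get_obs()["wrist_force"],ctrl.get_obs()["torque"])
cv2.imwrite("pics/ss16.png",np.hstack([cv2.resize(W[210:310,180:280],(400,400),interpolation=cv2.INTER_CUBIC),cv2.resize(b[120:200,290:370],(400,400),interpolation=cv2.INTER_CUBIC)]))
cv2.imwrite("pics/sc16.png",cv2.resize(a[160:260,300:400],(600,600),interpolation=cv2.INTER_CUBIC))
E
```

```text
[1.4678 0.0783 1.8672] [-0.0544 -0.0586  0.044 ]
```

View pics/ss16.png

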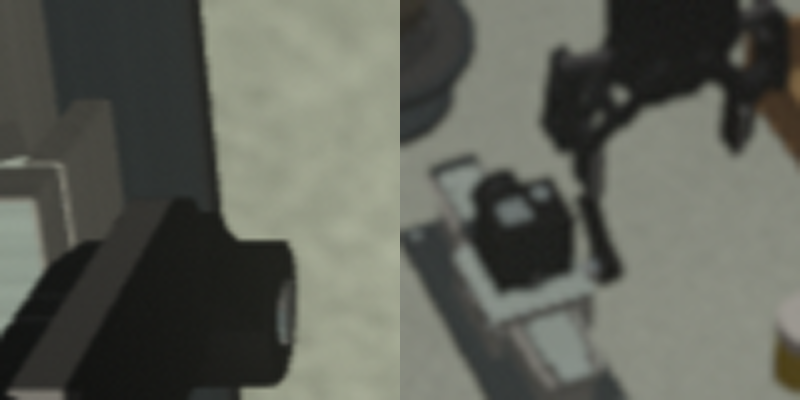

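View pics/sc16.png

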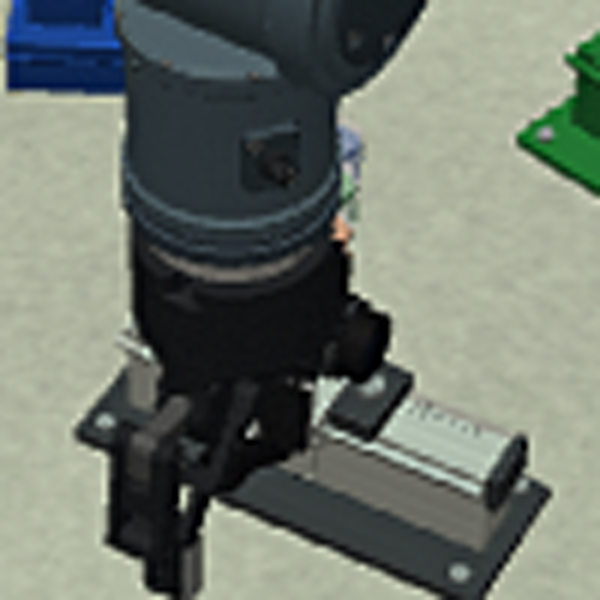

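Contact is light (1.8 N up) and the arm is unmoved, but the finger lies on the left half of the arm (columns 212–222, with the arm at 212–234). I'll lift 3 mm, shift +3 mm in x and press again.

Call:
{"fn": "step_arm", "kwargs": {
  "xyz": [
    [0,0,3],
    [3,0,3],
    [3,0,3],
    [3,0,0],
    [3,0,-1],
    [3,0,-1]
  ],
  "spin": [0,0,0,0,0,0],
  "fingers": [100,100,100,100,100,100]
}}

```text
time_s: 20.15
eef_pos: [0.6803, 0.0651, 0.0465]
eef_rot: [0.707, 0.001, 0.707, -0.001]
wrist_force: [0.7, 0.5, 0.8]
opening: 1.003
```

Call:
{"fn": "step_arm", "kwargs": {
  "xyz": [
    [0,0,-1],
    [0,0,-2],
    [0,0,-2]
  ],
  "spin": [0,0,0],
  "fingers": [100,100,100]
}}

```text
time_s: 20.45
eef_pos: [0.6809, 0.0651, 0.0452]
eef_rot: [0.708, 0.001, 0.707, -0.001]
wrist_force: [3.1, 0.5, 3.4]
opening: 1.001
```

```bash
python3 - <<'E'
from h import *
o=ctrl.get_obs();print(o["wrist_force"],o["torque"])
W=eyes.camera("wrist")[:,:,::-1];b=eyes.camera("side")[:,:,::-1]
cv2.imwrite("pics/w17.png",W)
cv2.imwrite("pics/ss17.png",np.hstack([cv2.resize(W[210:310,180:280],(400,400),interpolation=cv2.INTER_CUBIC),cv2.resize(b[130:180,305:355],(400,400),interpolation=cv2.INTER_CUBIC)]))
E
```

```text
[3.0694 0.4517 3.4065] [ 0.0207 -0.1082  0.0288]
```

View pics/ss17.png

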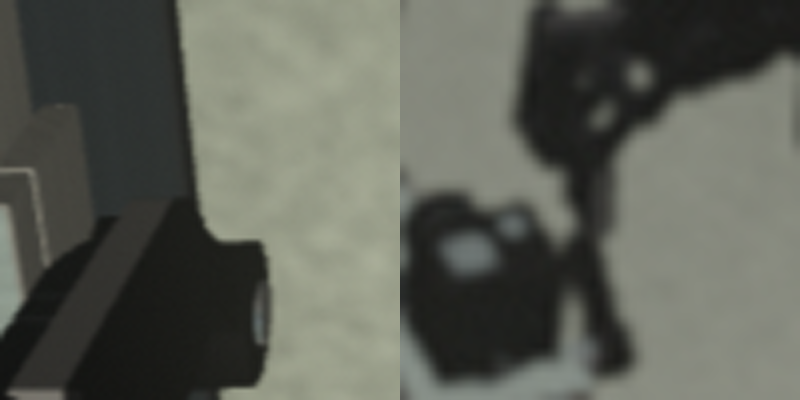

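View pics/w17.png

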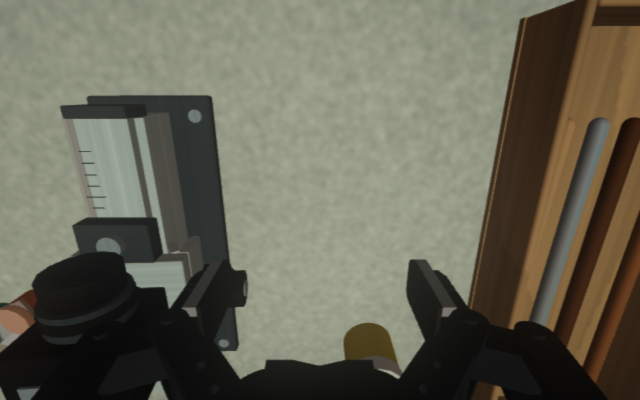

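Call:
{"fn": "step_arm", "kwargs": {
  "xyz": [
    [0.5,0,-1],
    [1,0,-2],
    [1,0,-2]
  ],
  "spin": [0,0,0],
  "fingers": [100,100,100]
}}

```text
time_s: 20.85
eef_pos: [0.6814, 0.0659, 0.0433]
eef_rot: [0.707, 0.001, 0.707, -0.0]
wrist_force: [0.8, 2.4, 7.0]
opening: 0.996
```

```bash
python3 - <<'E'
from h import *
o=ctrl.get_obs();print(o["eef_pos"],o["wrist_force"],o["torque"],o["joint_efforts"])
E
```

```text
[0.6814 0.0659 0.0433] [0.8154 2.3728 6.962 ] [ 0.3555  0.2667 -0.1259] [ -1.6945 -55.2399 -28.0155  -0.7453  -0.1636  -0.1194]
```

Call:
{"fn": "step_arm", "kwargs": {
  "xyz": [
    [0.3,0.5,-1],
    [0.3,1,-2],
    [0.3,1,-3],
    [0.3,1,-3]
  ],
  "spin": [0,0,0,0],
  "fingers": [100,100,100,100]
}}

```text
time_s: 21.25
eef_pos: [0.6815, 0.0678, 0.0406]
eef_rot: [0.707, 0.002, 0.707, 0.0]
wrist_force: [-0.2, 5.0, 10.8]
opening: 1.002
```

The arm's end moves ahead as it comes down, so I'll follow its arc: forward as well as down.

Call:
{"fn": "step_arm", "kwargs": {
  "xyz": [
    [0,1,0],
    [0,2,-0.5],
    [0,2.5,-1.5],
    [0,3,-2.5],
    [0,3,-2.5]
  ],
  "spin": [0,0,0,0,0],
  "fingers": [100,100,100,100,100]
}}

```text
time_s: 21.75
eef_pos: [0.6811, 0.0706, 0.0377]
eef_rot: [0.707, 0.001, 0.707, -0.0]
wrist_force: [0.5, 5.0, 8.5]
opening: 0.998
```

```bash
python3 - <<'E'
from h import *
o=ctrl.get_obs();print(o["eef_pos"],o["wrist_force"],o["torque"])
W=eyes.camera("wrist")[:,:,::-1];b=eyes.camera("side")[:,:,::-1]
cv2.imwrite("pics/w18.png",W)
cv2.imwrite("pics/ss18.png",np.hstack([cv2.resize(W[210:310,180:280],(400,400),interpolation=cv2.INTER_CUBIC),cv2.resize(b[130:180,305:355],(400,400),interpolation=cv2.INTER_CUBIC)]))
E
```

```text
[0.6811 0.0706 0.0377] [0.4929 4.9655 8.5173] [ 0.7551  0.4601 -0.1801]
```

View pics/ss18.png

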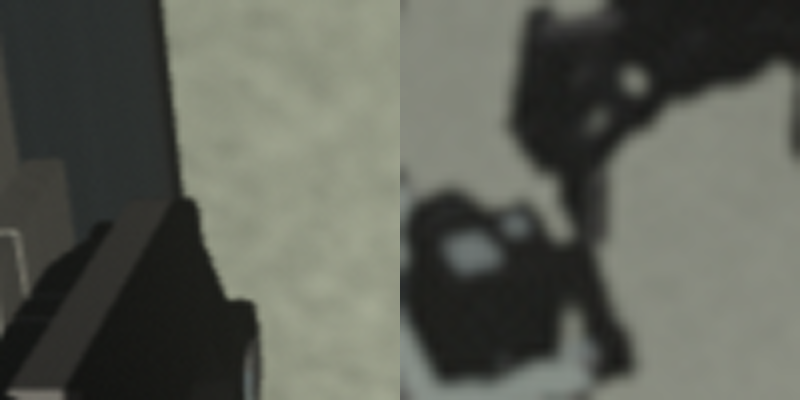

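The arm is turning (now about 33°). Continuing along the arc.

Call:
{"fn": "step_arm", "kwargs": {
  "xyz": [
    [0,1,-1],
    [0,2,-2],
    [0,3,-3.5],
    [0,4,-5],
    [0,4.5,-6],
    [0,4.5,-6]
  ],
  "spin": [0,0,0,0,0,0],
  "fingers": [100,100,100,100,100,100]
}}

```text
time_s: 22.45
eef_pos: [0.6807, 0.0753, 0.0312]
eef_rot: [0.707, 0.001, 0.708, 0.0]
wrist_force: [-0.1, 4.3, 6.5]
opening: 1.005
```

Call:
{"fn": "step_arm", "kwargs": {
  "xyz": [
    [0,0.5,-1.5],
    [0,1,-3],
    [0,1.3,-4.5],
    [0,1.5,-6],
    [0,1.5,-7],
    [0,1.5,-7]
  ],
  "spin": [0,0,0,0,0,0],
  "fingers": [100,100,100,100,100,100]
}}

```text
time_s: 23.05
eef_pos: [0.6809, 0.0758, 0.0238]
eef_rot: [0.707, 0.001, 0.708, -0.0]
wrist_force: [0.7, 3.6, 4.3]
opening: 0.999
```

```bash
python3 - <<'E'
from h import *
o=ctrl.get_obs();print(o["eef_pos"],o["wrist_force"],o["torque"])
W=eyes.camera("wrist")[:,:,::-1];b=eyes.camera("side")[:,:,::-1]
cv2.imwrite("pics/w19.png",W)
cv2.imwrite("pics/ss19.png",np.hstack([cv2.resize(W[210:310,180:280],(400,400),interpolation=cv2.INTER_CUBIC),cv2.resize(b[130:180,305:355],(400,400),interpolation=cv2.INTER_CUBIC)]))
E
```

```text
[0.6809 0.0758 0.0238] [0.6769 3.5929 4.3111] [ 0.4113  0.2544 -0.1841]
```

View pics/ss19.png

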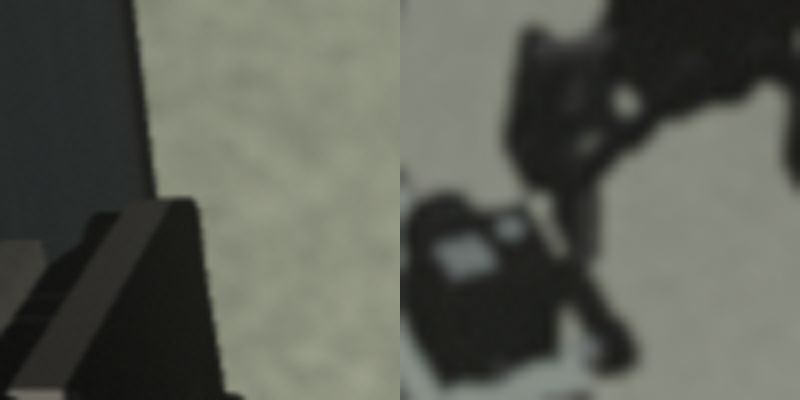

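Call:
{"fn": "step_arm", "kwargs": {
  "xyz": [
    [0,-0.5,-1.5],
    [0,-1,-3],
    [0,-1,-4.5],
    [0,-1,-6],
    [0,-1,-7],
    [0,-1,-7]
  ],
  "spin": [0,0,0,0,0,0],
  "fingers": [100,100,100,100,100,100]
}}

```text
time_s: 23.75
eef_pos: [0.6815, 0.074, 0.0168]
eef_rot: [0.707, 0.001, 0.707, -0.001]
wrist_force: [1.2, 2.9, 3.0]
opening: 1.002
```

Call:
{"fn": "step_arm", "kwargs": {
  "xyz": [
    [0,0,-1.5],
    [0,0,-3],
    [0,0,-4],
    [0,0,-5],
    [0,0,-5]
  ],
  "spin": [0,0,0,0,0],
  "fingers": [100,100,100,100,100]
}}

```text
time_s: 24.25
eef_pos: [0.6815, 0.074, 0.012]
eef_rot: [0.707, 0.001, 0.707, -0.001]
wrist_force: [1.1, 2.3, 4.6]
opening: 0.999
```

```bash
python3 - <<'E'
from h import *
o=ctrl.get_obs();print(o["eef_pos"],o["wrist_force"],o["torque"])
W=eyes.camera("wrist")[:,:,::-1];b=eyes.camera("side")[:,:,::-1];a=eyes.camera("scene")[:,:,::-1]
cv2.imwrite("pics/w20.png",W)
cv2.imwrite("pics/ss20.png",np.hstack([cv2.resize(a[200:250,320:370],(400,400),interpolation=cv2.INTER_CUBIC),cv2.resize(b[130:180,305:355],(400,400),interpolation=cv2.INTER_CUBIC)]))
E
```

```text
[0.6815 0.074  0.012 ] [1.0877 2.2655 4.5548] [ 0.3235  0.1758 -0.0874]
```

View pics/ss20.png

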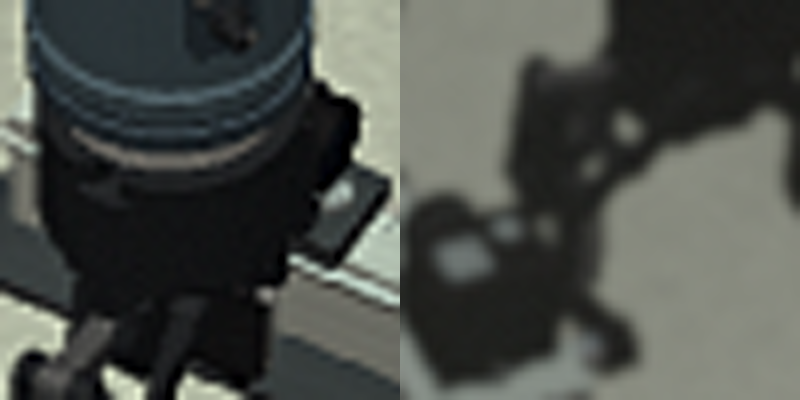

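View pics/w20.png

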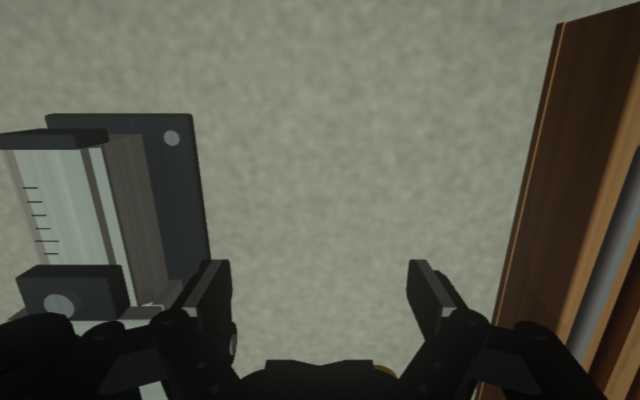

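Call:
{"fn": "step_arm", "kwargs": {
  "xyz": [
    [0,0,-1.5],
    [0,0,-3],
    [0,0,-4],
    [0,0,-4]
  ],
  "spin": [0,0,0,0],
  "fingers": [100,100,100,100]
}}

```text
time_s: 24.8
eef_pos: [0.6816, 0.0737, 0.0081]
eef_rot: [0.707, 0.001, 0.707, -0.001]
wrist_force: [1.7, -0.1, 4.5]
opening: 1.0
```

Call:
{"fn": "step_arm", "kwargs": {
  "xyz": [
    [0,0,-1],
    [0,0,-2],
    [0,0,-2]
  ],
  "spin": [0,0,0],
  "fingers": [100,100,100]
}}

```text
time_s: 25.1
eef_pos: [0.6816, 0.0735, 0.0062]
eef_rot: [0.707, 0.0, 0.707, -0.001]
wrist_force: [0.4, -0.8, 5.5]
opening: 1.001
```

Call:
{"fn": "step_arm", "kwargs": {
  "xyz": [
    [0,0,-1],
    [0,0,-2],
    [0,0,-2]
  ],
  "spin": [0,0,0],
  "fingers": [100,100,100]
}}

```text
time_s: 25.4
eef_pos: [0.6817, 0.0733, 0.005]
eef_rot: [0.707, 0.0, 0.707, -0.001]
wrist_force: [-1.8, -1.0, 9.1]
opening: 1.0
```

Call:
{"fn": "step_arm", "kwargs": {
  "xyz": [
    [0,0,-1],
    [0,0,-1.5],
    [0,0,-1.5]
  ],
  "spin": [0,0,0],
  "fingers": [100,100,100]
}}

```text
time_s: 25.7
eef_pos: [0.6819, 0.0732, 0.0045]
eef_rot: [0.707, 0.0, 0.707, -0.001]
wrist_force: [-3.9, -1.0, 15.6]
opening: 1.005
```

```bash
python3 - <<'E'
from h import *
o=ctrl.get_obs();print(o["eef_pos"],o["wrist_force"],o["torque"])
b=eyes.camera("side")[:,:,::-1]
cv2.imwrite("pics/ss21.png",cv2.resize(b[120:180,295:375],(800,600),interpolation=cv2.INTER_CUBIC))
E
```

```text
[0.6819 0.0732 0.0045] [-3.9284 -0.9916 15.56  ] [-0.2297  1.2996 -0.0145]
```

View pics/ss21.png

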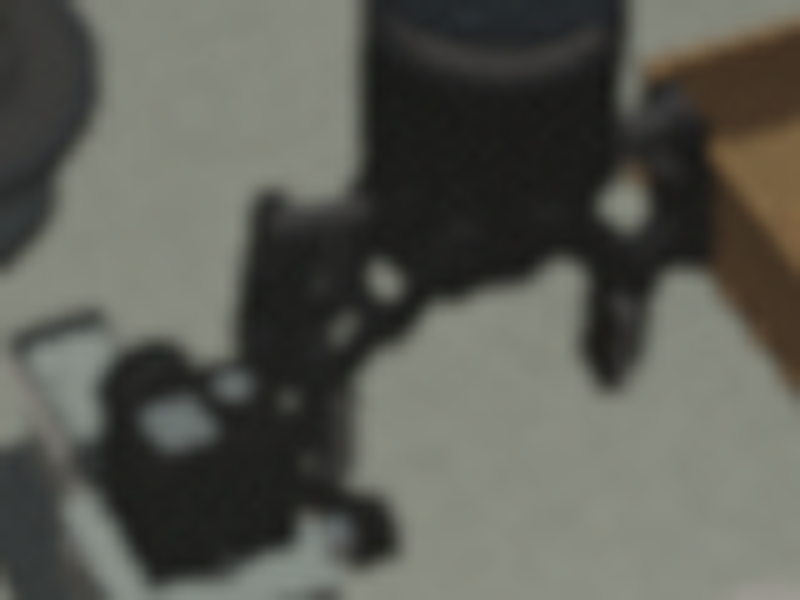

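Pressed 15.6 N with the arm at its lower end (the last 1.5 mm commanded gave only 0.5 mm), and the moment puts the contact on the arm's outer half. Lifting off.

Call:
{"fn": "step_arm", "kwargs": {
  "xyz": [
    [0,0,4],
    [0,0,15],
    [0,0,40],
    [0,0,80],
    [0,0,120],
    [0,0,150],
    [-50,-20,180],
    [-95,-40,190],
    [-105,-50,190],
    [-105,-50,190]
  ],
  "spin": [0,0,0,0,0,0,0,0,0,0],
  "fingers": [100,100,100,100,100,100,100,100,100,100]
}}

```text
time_s: 26.75
eef_pos: [0.5743, 0.0227, 0.1934]
eef_rot: [0.707, 0.001, 0.707, -0.002]
wrist_force: [-0.7, -0.5, -0.1]
opening: 0.997
```

```bash
python3 - <<'E'
from h import *
o=ctrl.get_obs();np.save("w22.npy",dict(o),allow_pickle=True);print(o["eef_pos"],o["wrist_force"])
W=eyes.camera("wrist")[:,:,::-1];b=eyes.camera("side")[:,:,::-1];a=eyes.camera("scene")[:,:,::-1]
for n,i in (("w",W),("scene",a),("side",b)): cv2.imwrite(f"pics/{n}22.png",i)
cv2.imwrite("pics/ss22.png",np.hstack([cv2.resize(a[190:260,310:380],(400,400),interpolation=cv2.INTER_CUBIC),cv2.resize(b[140:210,280:350],(400,400),interpolation=cv2.INTER_CUBIC)]))
E
```

```text
[0.5743 0.0227 0.1934] [-0.7491 -0.532  -0.1085]
```

View pics/ss22.png

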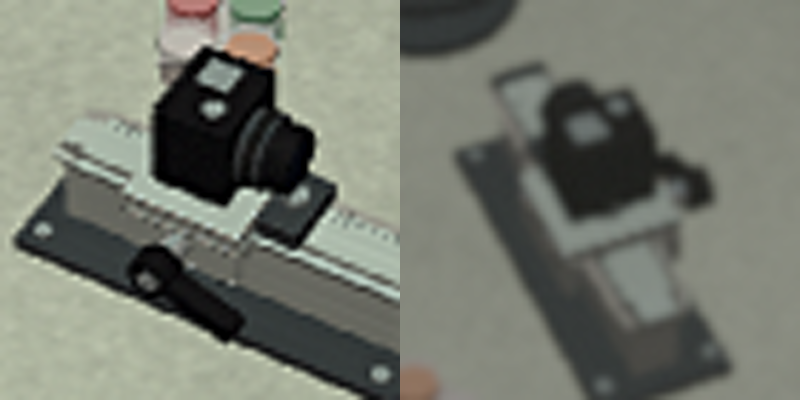

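View pics/w22.png

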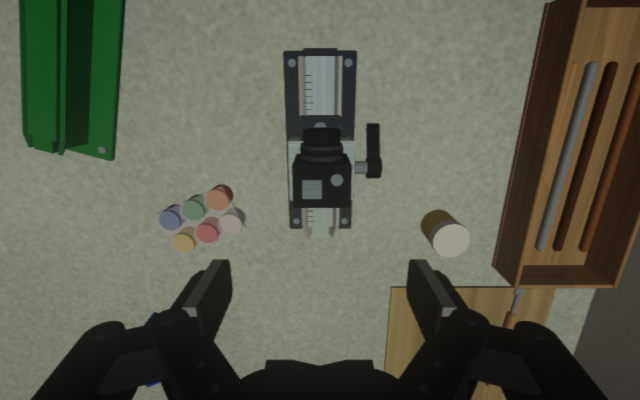

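View pics/scene22.png

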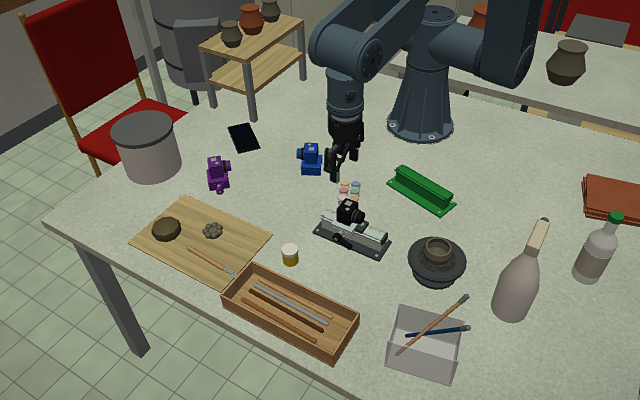

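```bash
python3 - <<'E'
from h import *
S=model("scene")
h=np.array([.6283,.035,.047])
for th in (0,-10,-15,-20,-22):
    t=np.radians(th); print(th,proj(S,h+np.array([.006,np.cos(t)*.045,np.sin(t)*.045])),proj(S,h+[.006,0,0]))
im=cv2.imread("pics/w22.png"); b=cv2.imread("pics/w14.png"); a=cv2.imread("pics/scene22.png"); a0=cv2.imread("pics/scene14.png")
r=lambda i,x,y,w,h:cv2.resize(i[y:y+h,x:x+w],(400,300),interpolation=cv2.INTER_CUBIC)
cv2.imwrite("pics/cmp.png",np.vstack([np.hstack([r(b,280,125,80,60),r(im,282,108,80,60)]),np.hstack([r(a0,330,205,48,36),r(a,330,205,48,36)])]))
d=cv2.absdiff(a0,a).max(2)
x0=cv2.imread("pics/scene0.png"); 
E
```

```text
0 [351.778  244.5932] [336.1403 237.9264]
-10 [351.476  246.5529] [336.1403 237.9264]
-15 [351.1489 247.4305] [336.1403 237.9264]
-20 [350.7086 248.2312] [336.1403 237.9264]
-22 [350.5017 248.5287] [336.1403 237.9264]
```

View pics/cmp.png

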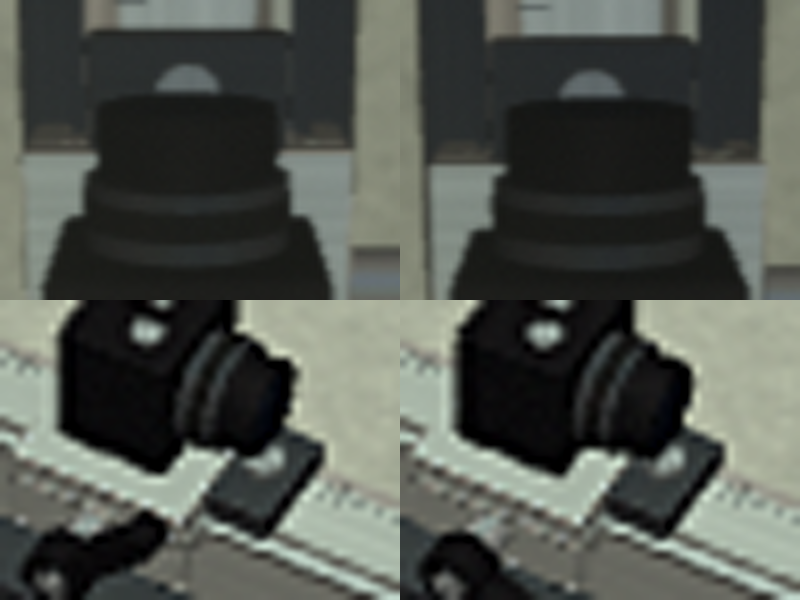

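```bash
python3 - <<'E'
from h import *
for n,y0,x0 in ((14,125,280),(22,108,282)):
    o=np.load(f"w{n}.npy",allow_pickle=True).item();o["eef_rot"]=np.array([.70711,0.0005,.70711,-.0008]);W=model("wrist",o)
    g=cv2.cvtColor(cv2.imread(f"pics/w{n}.png"),cv2.COLOR_BGR2GRAY).astype(float)
    s=g[:,x0+22:x0+28].mean(1); f=g[:,x0+7:x0+13].mean(1)   # stop far edge; foot top edge left
    ds=np.diff(s); df=np.diff(f)
    a=y0+2+np.argmin(ds[y0+2:y0+14]); b=y0+24+np.argmax(df[y0+24:y0+40])
    def sub(d,i): 
        w=np.abs(d[i-2:i+3]); return (np.arange(i-2,i+3)*w).sum()/w.sum()+.5
    ra,rb=sub(ds,a),sub(df,b)
    A=plane(W,(317,ra),.065)[1];B=plane(W,(x0+10,rb),.064)[1]
    print(n,ra,rb,"stop far",A,"foot front",B,"diff",A-B)
E
```

```text
14 130.18035714285716 155.12105263157892 stop far 0.08802168761035942 foot front 0.06455970868337485 diff 0.023461978926984567
22 114.74117647058823 140.341059602649 stop far 0.08763345044824639 foot front 0.06447703999767052 diff 0.02315641045057587
```

Final checks:
- The knob arm points down ahead: its tip is at scene (351,248), which fits −15° to −22°.
- The foot front to the far edge of the stop measures 23.2 mm. It was 23.5 mm right after seating, so the foot hasn't backed off.
- The bystanders look unmoved and the gripper is clear.

Handing in.

```bash
python3 - <<'E'
from bench import hand_in, ctrl
print(ctrl.get_obs()["time_s"]); print(hand_in())
E
```

```text
26.9
the job is handed in; nothing more can be done
None
```

The black camera is mounted on the aluminium rail and clamped. I handed the job in at 26.9 s of the 69 s allowed; `hand_in()` gives no verdict.

**What I did:** I slid the foot on lens first until it met the stop, with about 5 N on the block. Then I let go and pressed the knob arm down with one open finger, up to 15.6 N, until it stopped moving.

**Last checks:**
- **Knob:** the arm points about 15–22° below level.
- **Stop:** the foot to the far edge of the block measured 23.2 mm, against 23.5 mm right after seating, so it did not back off. Both read about 1 mm more than the block's 22 mm, which I put down to edge error in the pictures.
- **Surroundings:** the gripper is clear of everything, and the other objects look unmoved in the pictures.
- **Not measured:** I could not measure the jaw's grip on the rail. I infer it from the knob's end position and the pressing force.

**What disagreed:** the fingertips really sit about 20–33 mm behind the reported TCP, not 11 mm ahead of it. Because of that, my first grasp closed on top of the camera box, pressing it with about 6 N. I saw no harm, corrected the height, and the second grasp held.

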